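# Curing box: load the brush rests, latch the lid, start the programme

## Robot

A 6-joint arm with a two-finger parallel gripper is mounted at the origin on the work surface. World frame = base frame: x ahead of the robot, y to its left, z up, the work surface at z = 0. Lengths are in mm, angles in rad, forces in N, time in s.
With the tool pointing down it reaches from about 275 to 1000 mm from the base axis. Payload 8.4 kg.
Tool frame: the origin (TCP) lies between the finger pads; the fingertips stand 25 mm ahead of it and the grasp point (between the pads) lies 6 mm ahead of it; z points along the fingers, y is the line along which they close (so a half turn about z gives the same grasp; the last joint's range is limited). The gripper opens to 85 mm and grips with 20 to 120 N. Pads are 22 mm wide; open, the fingers measure 114 mm over their backs; the gripper's body (76 mm by 85 mm) begins 54 mm behind the grasp point. The pads swing forward as they close: fully open they stand 13 mm farther back than shut.
Start: joints at [-1.267, 0.353, 1.633, -0, 1.155, -0.002], TCP at [188.159, -596.007, 256.281] pointing down, gripper open.
Joint ranges: [-2.63, 2.63], [-0.92, 2.1], [0.06, 2.66], [-1.3, 4.44], [0, 2.69], [-3.02, 3.02]. Speed limits (rad/s): [2.22, 2.22, 2.79, 3.14, 3.14, 3.14].

## Interface

Orientations are given as [roll, pitch, yaw] about the fixed x, y, z axes, in that order (R = Rz(yaw) Ry(pitch) Rx(roll)).
In Python, from rig import r, eyes, workorder gives the robot as it stands. The module is installed in compiled form; this text tells all that it offers.
- The arm moves only by the tool step_arm, never from a script. Its argument "moves" is a list of rows, each an object of numbers: "tx", "ty", "tz": the shift along the tool's x, y, z scaled (see below); "ax", "ay", "az": the turn, a rotation vector about the tool's x, y, z scaled (see below). In form: [{"tx": .., "ty": .., "tz": .., "ax": .., "ay": .., "az": ..}, ...]. A call has 1 to 5 rows; each row shifts and turns the commanded pose from where the row before left it, along the tool's axes as they then stand; what a row does not reach is not made up. The controller multiplies each number of a shift by 25 mm and each number of a turn by 90 degrees. A row lasts 1/8 s, in which the tool goes at most 62.5 mm and 10.7 degrees, less where a joint would pass 70% of its speed; a pose out of reach is approached as far as the arm can. A call with a number of a shift or a turn outside -1 to 1 is refused whole. A call with a gripper value outside its range is refused whole. "gripper" is the opening, from 0 (shut) to 1 (fully open), set as the call begins (left out, the last holds). The fingers move at their own pace and stop on an object; "newtons" is the grip in N (left out, the last holds). Time passes only in rows, so rows that do not move let the fingers close. It gives the time, the measured TCP pose, the force, the opening and the grip force at its end, in the units of the state.
- r.sense(): the state, without advancing time (a new reading comes with each control period).
- eyes.grab_frame(name): name is "scene" or "top" or "wrist"; returns (picture, depth): 420x560x3 uint8, red, green, blue; 420x560 float32, mm along the optical axis (not along the pixel's ray), 0 where there is no reading.
- eyes.camera_info(name): a dict with "intrinsics" (3x3 intrinsics, pixels), "cam_to_world" (4x4, takes a point from camera to world coordinates). Camera axes: x right, y up, looking along -z (the intrinsics and any distortion apply to the point x, -y, -z); pixel columns grow to the right and rows downward; lengths in mm; the calibration is good to about 2 mm. A picture is of the moment at which its call begins: read the wrist's pose just before it. camera_info takes no time and is no camera call; for the wrist camera it gives the pose at the moment of the call.
- workorder.sign_off(): hands the job in; it is judged then, once.
The state is a dict: "clock": time; "qpos": joint angles; "qvel": joint speeds; "joint_efforts": joint torques, N m; "eef_pos": TCP position; "tcp_rot": TCP orientation; "contact_force": force on the tool from outside, world axes, zero at the start; "wrist_torque": the same for the moment, N m; "opening": opening from 0.0 (shut) to 1.0 (fully open); "grasp_force": force on a finger pad.
Only numpy, scipy, OpenCV 4.12 (cv2) and the standard library are available. Lean on these libraries where they do the work, as an engineer would, in place of code of your own. Each camera call takes 0.05 s, during which the arm holds its last target. There are 200 camera calls.

## Task

Stand every carved brush rest from the mat upright across the two raised brass rails in the curing box, then shut the lid and turn both red-pegged turnbuttons over it. After that press the keys on the panel one at a time, yellow, then blue, then green, without disturbing the other things on the bench.

Things in the scene. Friction and masses are not known exactly. Their poses are not given: they have to be found in the camera images.
- cure_box: the curing box, a fixed wooden case without its lid: outside 164 (its x) by 314 (its y) by 88 high, walls and floor 7 thick, inside 150 by 300. Origin: centre of its underside; its x axis points from the front (robot side, handle and latches) to the hinge side. Inside, two brass rails run along its y over the whole width, centred at x = +35 and -35, each 14 wide, their tops 34 above the origin.
- lid (a joint): lid angle in rad: 0 shut, about 1.57 upright, 1.75 wide open; a stiff hinge, it stays where it is left (about 3 N at the handle moves it)
- lid_handle (a point): middle of the lid's brass bar handle: a round bar 12 thick and 110 long, parallel to the hinge, 45 beyond the lid's free edge and held by an arm at each end (free space between the arms 100); 209 from the hinge axis. The lid is a wooden frame 9 thick with a clear pane.
- lid_hinge (a point): middle of the lid's hinge axis, at the top of the box's far wall (box frame x = 82, z = 88.5). The axis runs along the box's y.
- latch_left (a joint): angle in rad of the left turnbutton (at the box's +y side of the front): 0 = its arm points away sideways along the box's +y, in front of the box; 1.57 = turned fully, its arm points along the box's +x over the lid. Stays where left (about 1.5 N at the peg turns it).
- latch_left_peg (a point): on the red upright peg of the left turnbutton, 45 from its vertical pivot axis, which lies at x = -105, y = +115 in the box frame: peg diameter 14; this point is 14 below the peg's top and 26 above the brass arm (18 wide, 10 thick, top 109 above the table); when turned it stands above the lid, whose top is 98 above the table
- latch_right (a joint): angle in rad of the right turnbutton (at the box's -y side of the front): 0 = its arm points away sideways along the box's -y, in front of the box; 1.57 = turned fully, its arm points along the box's +x over the lid. Stays where left (about 1.5 N at the peg turns it).
- latch_right_peg (a point): on the red upright peg of the right turnbutton, 45 from its vertical pivot axis, which lies at x = -105, y = -115 in the box frame: peg diameter 14; this point is 14 below the peg's top and 26 above the brass arm (18 wide, 10 thick, top 109 above the table); when turned it stands above the lid, whose top is 98 above the table
- rest_a: a carved wooden brush rest in the shape of a mountain ridge: base 110 (its x) by 36 by 10 high; on it a ridge 94 long and 18 thick (its y) up to 28 high, and a central peak 34 long and 18 thick up to 46 high. 110 g. Origin: centre of the underside, z up. Grip the 18 mm ridge across at the middle. May be absent.
- rest_b: a carved wooden brush rest in the shape of a mountain ridge: base 110 (its x) by 36 by 10 high; on it a ridge 94 long and 18 thick (its y) up to 28 high, and a central peak 34 long and 18 thick up to 46 high. 110 g. Origin: centre of the underside, z up. Grip the 18 mm ridge across at the middle. May be absent.
- rest_c: a carved wooden brush rest in the shape of a mountain ridge: base 110 (its x) by 36 by 10 high; on it a ridge 94 long and 18 thick (its y) up to 28 high, and a central peak 34 long and 18 thick up to 46 high. 110 g. Origin: centre of the underside, z up. Grip the 18 mm ridge across at the middle. May be absent.
- rest_d: a carved wooden brush rest in the shape of a mountain ridge: base 110 (its x) by 36 by 10 high; on it a ridge 94 long and 18 thick (its y) up to 28 high, and a central peak 34 long and 18 thick up to 46 high. 110 g. Origin: centre of the underside, z up. Grip the 18 mm ridge across at the middle. May be absent.
- key_yellow (a joint): travel in m of the yellow key, 0 up, 0.006 fully down, spring 5 N
- key_yellow_top (a point): centre of the top of the yellow round key, diameter 32, on the grey control panel (80 by 190, 45 high, fixed), axis vertical, about 67 above the table when up; the keys stand 57 apart, in any order
- key_blue (a joint): travel in m of the blue key, 0 up, 0.006 fully down, spring 5 N
- key_blue_top (a point): centre of the top of the blue round key, diameter 32, on the grey control panel (80 by 190, 45 high, fixed), axis vertical, about 67 above the table when up; the keys stand 57 apart, in any order
- key_green (a joint): travel in m of the green key, 0 up, 0.006 fully down, spring 5 N
- key_green_top (a point): centre of the top of the green round key, diameter 32, on the grey control panel (80 by 190, 45 high, fixed), axis vertical, about 67 above the table when up; the keys stand 57 apart, in any order
- gouge_a: carving gouge lying at the right of the mat, brown wooden handle, 210 long, loose, must not be disturbed
- gouge_b: carving gouge with pale wooden handle, 210 long, lying in front of the box, loose, must not be disturbed
- mallet: wooden mallet, 260 long, lying between the robot and the mat, loose, must not be disturbed
- jar: amber jar with black cap, diameter 64, height 80, behind panel and box, loose, must not be disturbed
- brush_pot: pale wooden cup, diameter 84, height 110, at the right of the panel, loose, must not be disturbed
- magnifier: magnifying glass, black rim of diameter 100, wooden handle, lying at the left of the box, loose, must not be disturbed

How it is judged:
By the outcome, as a careful person would: the job done as asked, in the order asked, and still so for the second after the job is handed in, with the robot touching nothing.
Of rest_a, rest_b, rest_c, rest_d only 2 to 4 are there at a start; the rules pass over those that are not, and their reading is None.
At some moment in a run one of rest_a, rest_b, rest_c, rest_d may be knocked a few centimetres aside while the robot is not near it.
It also fails if it takes over 210 s, if anything falls off the work surface, if the arm or the gripper's body presses on something with over 40 N, if the wrist force passes 120 N, or if a joint passes its speed limit or range.

## Working session

There is one attempt and no reset: what is moved stays moved. The work goes in short steps, Python scripts to look and compute and a tool call to move; the robot and the scene stay as the last step left them, time stands still between calls to the robot, and variables do not carry over. Pictures are saved under pics/ and viewed, at most 14 in all, crops included, and the job is handed in when it is done.

Besides the shell and the picture viewer there is one more tool, called after "Emit:" by a JSON object that holds its "method" and its "body", one argument or row to a line. step_arm: Moves the arm, as the interface text tells. Its arguments: {"type":"object","properties":{"moves":{"type":"array","items":{"type":"object","properties":{"tx":{"type":"number"},"ty":{"type":"number"},"tz":{"type":"number"},"ax":{"type":"number"},"ay":{"type":"number"},"az":{"type":"number"}}}},"gripper":{"type":"number"},"newtons":{"type":"number"}},"required":["moves"]}

```bash
mkdir -p pics
cat > h.py <<'E'
import numpy as np,cv2
from rig import r,eyes,workorder
from scipy.spatial.transform import Rotation as R
def grab(n,f=None):
    ci=eyes.camera_info(n);p,d=eyes.grab_frame(n)
    if f: cv2.imwrite('pics/'+f,p[:,:,::-1]); np.savez('pics/'+f[:-4]+'.npz',p=p,d=d,K=ci['intrinsics'],T=ci['cam_to_world'])
    return p,d,ci
def load(f):
    z=np.load('pics/'+f+'.npz');return z['p'],z['d'],z['K'],z['T']
def cloud(d,K,T):
    K=np.array(K);T=np.array(T)
    v,u=np.mgrid[:d.shape[0],:d.shape[1]]
    c=np.stack([(u-K[0,2])/K[0,0]*d,-(v-K[1,2])/K[1,1]*d,-d,np.ones_like(d)],-1)
    return (c@T.T)[...,:3]
E
python3 - <<'E'
from h import *
grab('top','top0.png');grab('scene','scene0.png')
s=r.sense();print({k:np.round(v,3) for k,v in s.items()})
print(eyes.camera_info('top'))
E
```

```text
{'clock': np.float64(0.1), 'qpos': array([-1.267,  0.354,  1.634, -0.   ,  1.155, -0.002]), 'qvel': array([ 0.002, -0.   , -0.002, -0.001, -0.001, -0.001]), 'joint_efforts': array([ 1.0000e-03, -6.0636e+01, -3.4282e+01,  0.0000e+00,  4.0000e-03,
        0.0000e+00]), 'eef_pos': array([ 188.066, -595.628,  255.61 ]), 'tcp_rot': array([-3.14 ,  0.   ,  0.306]), 'contact_force': array([ 0.452, -0.019,  0.219]), 'wrist_torque': array([ 0.024, -0.063,  0.025]), 'grasp_force': np.float64(0.0), 'opening': np.float64(0.998)}
{'intrinsics': array([[513.18447037,   0.        , 279.93632436],
       [  0.        , 513.18447037, 202.11280718],
       [  0.        ,   0.        ,   1.        ]]), 'cam_to_world': array([[ 2.04672249e-02,  9.84392218e-01, -1.74794319e-01,
         1.80683212e+02],
       [-9.99677447e-01,  2.27791112e-02,  1.12300940e-02,
        -3.22969328e+01],
       [ 1.50364764e-02,  1.74508090e-01,  9.84540924e-01,
         1.89321837e+03],
       [ 0.00000000e+00,  0.00000000e+00,  0.00000000e+00,
         1.00000000e+00]])}
```

View pics/top0.png

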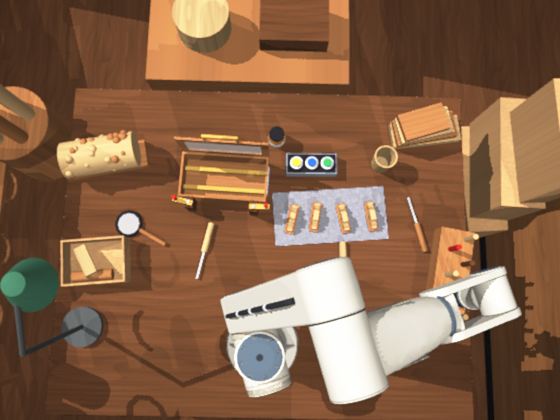

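View pics/scene0.png

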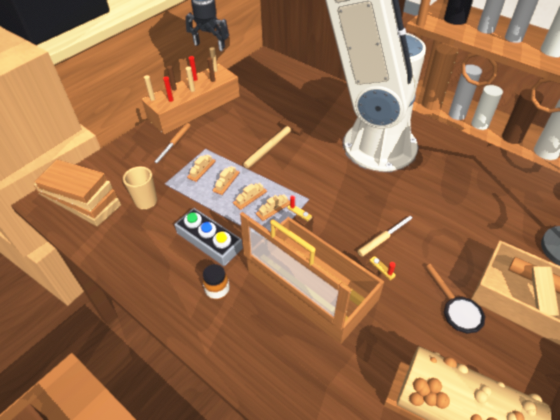

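The top view shows four rests on the mat, at about (292,218), (316,217), (343,218) and (372,215). The box is at (224,175) with its lid up, and the keys run yellow (296,162), blue (312,162), green (328,162). Next I'll locate everything using depth.

Run:
```python
from h import *
p,d,K,T=load('top0')
X=cloud(d,K,T)
c=cv2.resize(p[125:255,165:395],None,fx=3.4,fy=3.4,interpolation=cv2.INTER_CUBIC)
cv2.imwrite('pics/crop0.png',c[:,:,::-1])
def W(u,v): return np.round(X[int(v),int(u)],0)
print('keys',[W(*q) for q in [(296,162),(312,162),(328,162)]])
# rests: points above 6mm over the mat
m=np.zeros(d.shape,bool); m[185:245,275:388]=1
Z=X[...,2]
print('mat z',np.median(Z[m]))
mm=(m&(Z>np.median(Z[m])+5)&(Z<70)).astype(np.uint8)
n,l,st,ce=cv2.connectedComponentsWithStats(mm)
for i in range(1,n):
    if st[i,4]<60: continue
    P=X[l==i]; q=P[:,:2]
    rc=cv2.minAreaRect(q.astype(np.float32)); print('rest',st[i],np.round(rc[0]),np.round(rc[1]),round(rc[2],1),'zmax',P[:,2].max().round())
    rd=P[P[:,2]>18][:,:2]; w,V=np.linalg.eigh(np.cov(rd.T)); print('  ridge mean',rd.mean(0).round(),'ang',np.degrees(np.arctan2(V[1,1],V[0,1])).round(1),len(rd))
```

```text
keys [array([ 655., -109.,   69.]), array([ 656., -167.,   71.]), array([ 658., -226.,   69.])]
mat z 2.941289293645127
rest [307 201  15  32 258] [ 463. -184.] [ 47. 115.] 80.8 zmax 59.0
  ridge mean [ 460. -181.] ang 174.3 155
rest [361 201  17  31 274] [ 469. -393.] [111.  53.] 12.9 zmax 60.0
  ridge mean [ 468. -389.] ang -172.0 162
rest [283 203  18  32 269] [454. -96.] [ 48. 114.] 80.4 zmax 57.0
  ridge mean [451. -95.] ang 168.7 148
rest [334 203  19  32 271] [ 461. -286.] [122.  47.] 15.9 zmax 56.0
  ridge mean [ 459. -286.] ang -165.0 175
```

View pics/crop0.png

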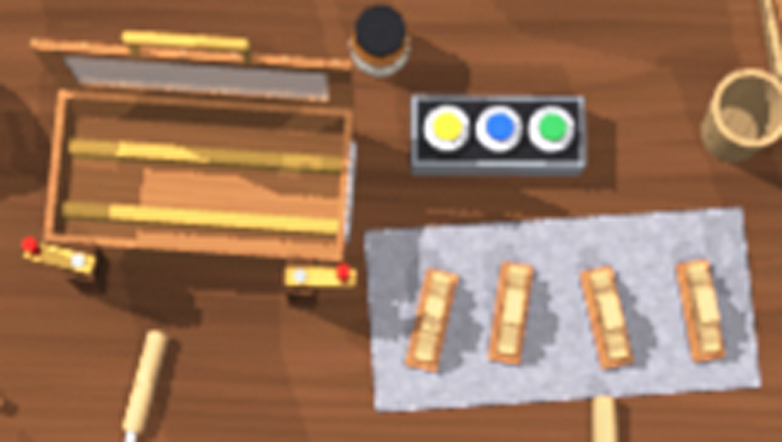

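Emit:
{"method": "step_arm", "body": {
  "moves": [
    {"az":0.1},
    {"az":0.095},
    {"tx":0.7,"ty":-1,"tz":-0.6},
    {"tx":0.7,"ty":-1,"tz":-0.6},
    {"tx":0.7,"ty":-1,"tz":-0.6}
  ]
}}

```text
schema error: expected keys tx, ty, tz, ax, ay, az
```

Emit:
{"method": "step_arm", "body": {
  "moves": [
    {"tx":0.7,"ty":-1,"tz":-0.6},
    {"tx":0.7,"ty":-1,"tz":-0.6},
    {"tx":0.7,"ty":-1,"tz":-0.6},
    {"tx":0.7,"ty":-1,"tz":-0.6},
    {"tx":0.7,"ty":-1,"tz":-0.6}
  ]
}}

```text
schema error: expected keys tx, ty, tz, ax, ay, az
```

Emit:
{"method": "step_arm", "body": {
  "moves": [
    {"tx":0.7,"ty":-1,"tz":-0.6},
    {"tx":0.7,"ty":-1,"tz":-0.6},
    {"tx":0.7,"ty":-1,"tz":-0.6},
    {"tx":0.7,"ty":-1,"tz":-0.6},
    {"tx":0,"ty":0,"tz":0}
  ]
}}

```text
schema error: expected keys tx, ty, tz, ax, ay, az
```

Emit:
{"method": "step_arm", "body": {
  "moves": [
    {"tx":0,"ty":0,"tz":0,"ax":0,"ay":0,"az":0.1},
    {"tx":0,"ty":0,"tz":0,"ax":0,"ay":0,"az":0.095},
    {"tx":0.7,"ty":-1,"tz":-0.6,"ax":0,"ay":0,"az":0},
    {"tx":0.7,"ty":-1,"tz":-0.6,"ax":0,"ay":0,"az":0},
    {"tx":0.7,"ty":-1,"tz":-0.6,"ax":0,"ay":0,"az":0}
  ]
}}

```text
clock: 0.72
eef_pos: [241.0, -520.1, 301.3]
tcp_rot: [-3.141, 0.0, -0.001]
contact_force: [-0.1, -0.8, 0.1]
opening: 1.003
grasp_force: 0.0
```

Emit:
{"method": "step_arm", "body": {
  "moves": [
    {"tx":0.7,"ty":-1,"tz":-0.6,"ax":0,"ay":0,"az":0},
    {"tx":0.7,"ty":-1,"tz":-0.6,"ax":0,"ay":0,"az":0},
    {"tx":0.7,"ty":-1,"tz":-0.6,"ax":0,"ay":0,"az":0},
    {"tx":0.7,"ty":-1,"tz":-0.6,"ax":0,"ay":0,"az":0},
    {"tx":0.7,"ty":-1,"tz":-0.6,"ax":0,"ay":0,"az":0}
  ]
}}

```text
clock: 1.35
eef_pos: [328.6, -395.0, 376.5]
tcp_rot: [-3.141, 0.0, -0.001]
contact_force: [-0.3, -0.8, 0.1]
opening: 1.001
grasp_force: 0.0
```

Emit:
{"method": "step_arm", "body": {
  "moves": [
    {"tx":0.7,"ty":-1,"tz":-0.6,"ax":0,"ay":0,"az":0},
    {"tx":0.7,"ty":-1,"tz":-0.6,"ax":0,"ay":0,"az":0},
    {"tx":0.7,"ty":-1,"tz":-0.6,"ax":0,"ay":0,"az":0},
    {"tx":0.7,"ty":-1,"tz":-0.6,"ax":0,"ay":0,"az":0},
    {"tx":0,"ty":0,"tz":0,"ax":0,"ay":0,"az":0}
  ]
}}

```text
clock: 1.98
eef_pos: [399.3, -295.1, 437.2]
tcp_rot: [3.141, -0.001, 0.002]
contact_force: [0.0, -1.0, -0.1]
opening: 0.996
grasp_force: 0.0
```

```bash
cat > rests.py <<'E'
from h import *
def run(p,d,K,T,lo=14,hi=70,xr=(380,560),yr=(-480,-30)):
    X=cloud(d,K,T);Z=X[...,2]
    m=(d>0)&(X[...,0]>xr[0])&(X[...,0]<xr[1])&(X[...,1]>yr[0])&(X[...,1]<yr[1])&(Z>lo)&(Z<hi)
    n,l,st,ce=cv2.connectedComponentsWithStats(cv2.morphologyEx(m.astype(np.uint8),cv2.MORPH_OPEN,np.ones((3,3))))
    for i in range(1,n):
        if st[i,4]<150: continue
        P=X[l==i];rc=cv2.minAreaRect(P[:,:2].astype(np.float32))
        w,V=np.linalg.eigh(np.cov(P[:,:2].T));a=np.degrees(np.arctan(V[1,1]/V[0,1]))
        pk=P[P[:,2]>np.percentile(P[:,2],98)-10]
        print('px',ce[i].round(),'n',st[i,4],'rect',np.round(rc[0],1),np.round(rc[1]),'ang',a.round(1),'ztop',np.percentile(P[:,2],98).round(1),'peak',pk[:,:2].mean(0).round(1))
E
python3 - <<'E'
from h import *
import rests
p,d,ci=grab('wrist','w0.png')
rests.run(*load('w0'))
print(np.round(ci['cam_to_world'],2))
E
```

```text
px [337. 116.] n 790 rect [ 470.2 -392. ] [94. 20.] ang 9.6 ztop 48.1 peak [ 470.1 -392. ]
px [212. 121.] n 800 rect [ 463.1 -185.2] [20. 94.] ang -7.0 ztop 48.3 peak [ 464.1 -185.6]
px [275. 122.] n 652 rect [ 460.8 -289.7] [94. 21.] ang 12.9 ztop 48.3 peak [ 460.9 -289.6]
px [161. 127.] n 915 rect [453.3 -99.7] [21. 94.] ang -11.5 ztop 48.0 peak [453.9 -99.8]
[[ 0.0000e+00  9.6000e-01  2.6000e-01  4.6688e+02]
 [-1.0000e+00  0.0000e+00  0.0000e+00 -2.9464e+02]
 [ 0.0000e+00 -2.6000e-01  9.6000e-01  5.5255e+02]
 [ 0.0000e+00  0.0000e+00  0.0000e+00  1.0000e+00]]
```

View pics/w0.png

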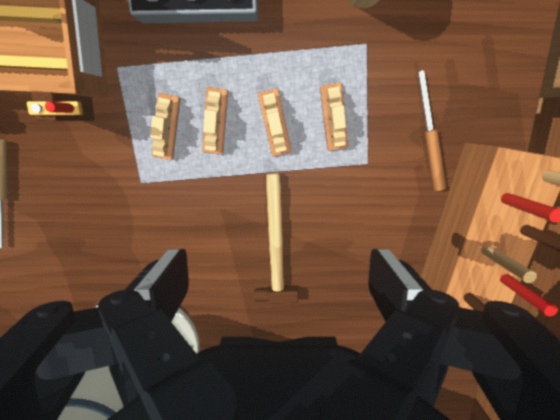

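The four rests show clearly, standing upright on the mat. Next I'll view the box.

Emit:
{"method": "step_arm", "body": {
  "moves": [
    {"tx":0.3,"ty":-1,"tz":0,"ax":0,"ay":0,"az":0},
    {"tx":0.3,"ty":-1,"tz":0,"ax":0,"ay":0,"az":0},
    {"tx":0.3,"ty":-1,"tz":0,"ax":0,"ay":0,"az":0},
    {"tx":0.3,"ty":-1,"tz":0,"ax":0,"ay":0,"az":0},
    {"tx":0.3,"ty":-1,"tz":0,"ax":0,"ay":0,"az":0}
  ]
}}

```text
clock: 2.65
eef_pos: [435.4, -171.2, 435.4]
tcp_rot: [-3.141, 0.001, -0.002]
contact_force: [-0.8, 0.9, -0.2]
opening: 0.998
grasp_force: 0.0
```

Emit:
{"method": "step_arm", "body": {
  "moves": [
    {"tx":0.3,"ty":-1,"tz":0,"ax":0,"ay":0,"az":0},
    {"tx":0.3,"ty":-1,"tz":0,"ax":0,"ay":0,"az":0},
    {"tx":0.3,"ty":-1,"tz":0,"ax":0,"ay":0,"az":0},
    {"tx":0.3,"ty":-1,"tz":0,"ax":0,"ay":0,"az":0},
    {"tx":0.3,"ty":-1,"tz":0,"ax":0,"ay":0,"az":0}
  ]
}}

```text
clock: 3.28
eef_pos: [473.3, -46.4, 435.4]
tcp_rot: [3.141, 0.001, -0.002]
contact_force: [-1.0, -0.2, 0.2]
opening: 1.005
grasp_force: 0.0
```

Emit:
{"method": "step_arm", "body": {
  "moves": [
    {"tx":0.3,"ty":-1,"tz":0,"ax":0,"ay":0,"az":0},
    {"tx":0.3,"ty":-1,"tz":0,"ax":0,"ay":0,"az":0},
    {"tx":0.3,"ty":-1,"tz":0,"ax":0,"ay":0,"az":0},
    {"tx":0.3,"ty":-1,"tz":0,"ax":0,"ay":0,"az":0},
    {"tx":0,"ty":0,"tz":0,"ax":0,"ay":0,"az":0}
  ]
}}

```text
clock: 3.9
eef_pos: [503.6, 54.0, 435.2]
tcp_rot: [3.141, 0.002, 0.001]
contact_force: [0.4, -0.8, 0.6]
opening: 0.998
grasp_force: 0.0
```

Run:
```python
from h import *
p,d,ci=grab('wrist','w1.png')
X=cloud(d,ci['intrinsics'],ci['cam_to_world']);Z=X[...,2]
m=(d>0)&(X[...,0]<850)&(X[...,0]>450)&(abs(X[...,1]-100)<260)
r_=X[m&(abs(Z-34)<4)];print('rail',len(r_))
n,l,st,ce=cv2.connectedComponentsWithStats((m&(abs(Z-34)<4)).astype(np.uint8))
for i in range(1,n):
    if st[i,4]>300:
        q=X[l==i];print(cv2.minAreaRect(q[:,:2].astype(np.float32)),q[:,2].mean())
n,l,st,ce=cv2.connectedComponentsWithStats((m&(abs(Z-88)<4)).astype(np.uint8))
for i in range(1,n):
    if st[i,4]>150:
        q=X[l==i];print('rim',st[i],cv2.minAreaRect(q[:,:2].astype(np.float32)),q[:,2].mean())
```

```text
rail 4121
((592.399658203125, 153.21868896484375), (301.4476318359375, 150.57044982910156), 87.6697998046875) 32.057271155083015
rim [  96   36  227  148 3538] ((572.2882080078125, 154.13555908203125), (315.02557373046875, 204.6078643798828), 87.38396453857422) 86.04658026994376
```

View pics/w1.png

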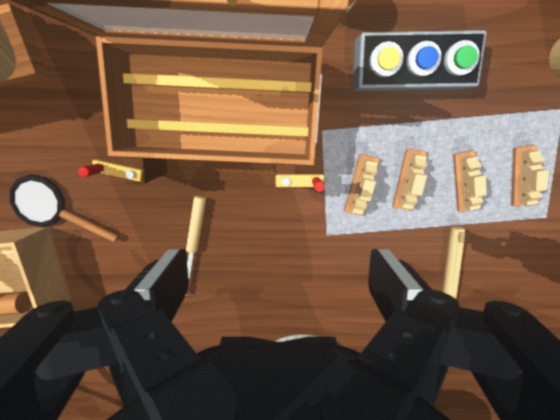

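The wrist view puts the box interior centre at about (592.4, 153.2) with yaw −2.3°. I'll pick the first rest.

Emit:
{"method": "step_arm", "body": {
  "moves": [
    {"tx":-0.33,"ty":1,"tz":1,"ax":0,"ay":0,"az":0},
    {"tx":-0.33,"ty":1,"tz":1,"ax":0,"ay":0,"az":0},
    {"tx":-0.33,"ty":1,"tz":1,"ax":0,"ay":0,"az":0},
    {"tx":-0.33,"ty":1,"tz":1,"ax":0,"ay":0,"az":0},
    {"tx":-0.33,"ty":1,"tz":1,"ax":0,"ay":0,"az":0}
  ],
  "gripper": 0.6
}}

```text
clock: 4.58
eef_pos: [461.1, -73.2, 310.3]
tcp_rot: [3.141, 0.0, -0.001]
contact_force: [-0.0, -1.1, -0.1]
opening: 0.6
grasp_force: 0.0
```

Emit:
{"method": "step_arm", "body": {
  "moves": [
    {"tx":-0.33,"ty":1,"tz":1,"ax":0,"ay":0,"az":0},
    {"tx":0,"ty":0.15,"tz":1,"ax":0,"ay":0,"az":0.064},
    {"tx":0,"ty":0,"tz":1,"ax":0,"ay":0,"az":0.064},
    {"tx":0,"ty":0,"tz":1,"ax":0,"ay":0,"az":0},
    {"tx":0,"ty":0,"tz":1,"ax":0,"ay":0,"az":0}
  ]
}}

```text
clock: 5.2
eef_pos: [453.1, -101.2, 185.4]
tcp_rot: [3.141, 0.0, -0.203]
contact_force: [-0.1, 0.5, 0.9]
opening: 0.602
grasp_force: 0.0
```

Emit:
{"method": "step_arm", "body": {
  "moves": [
    {"tx":0,"ty":0,"tz":0.9,"ax":0,"ay":0,"az":0},
    {"tx":0,"ty":0,"tz":0.9,"ax":0,"ay":0,"az":0},
    {"tx":0,"ty":0,"tz":0.9,"ax":0,"ay":0,"az":0},
    {"tx":0,"ty":0,"tz":0.9,"ax":0,"ay":0,"az":0},
    {"tx":0,"ty":0,"tz":0,"ax":0,"ay":0,"az":0}
  ]
}}

```text
clock: 5.82
eef_pos: [452.1, -100.6, 95.0]
tcp_rot: [3.141, 0.004, -0.203]
contact_force: [0.2, -0.0, 0.2]
opening: 0.602
grasp_force: 0.0
```

Emit:
{"method": "step_arm", "body": {
  "moves": [
    {"tx":0.04,"ty":0,"tz":0.8,"ax":0,"ay":0,"az":0},
    {"tx":0,"ty":0,"tz":0.8,"ax":0,"ay":0,"az":0},
    {"tx":0,"ty":0,"tz":0.4,"ax":0,"ay":0,"az":0}
  ]
}}

```text
clock: 6.2
eef_pos: [454.7, -100.7, 46.3]
tcp_rot: [3.141, 0.0, -0.202]
contact_force: [-0.3, 0.9, 1.0]
opening: 0.598
grasp_force: 0.0
```

Emit:
{"method": "step_arm", "body": {
  "moves": [
    {"tx":0,"ty":0,"tz":0,"ax":0,"ay":0,"az":0},
    {"tx":0,"ty":0,"tz":0,"ax":0,"ay":0,"az":0},
    {"tx":0,"ty":0,"tz":0,"ax":0,"ay":0,"az":0},
    {"tx":0,"ty":0,"tz":0,"ax":0,"ay":0,"az":0},
    {"tx":0,"ty":0,"tz":0,"ax":0,"ay":0,"az":0}
  ],
  "gripper": 0,
  "newtons": 40
}}

```text
clock: 6.82
eef_pos: [455.4, -100.3, 47.1]
tcp_rot: [3.141, -0.001, -0.201]
contact_force: [-1.0, -0.8, 6.7]
opening: 0.2
grasp_force: 40.4
```

Emit:
{"method": "step_arm", "body": {
  "moves": [
    {"tx":0,"ty":0,"tz":-0.5,"ax":0,"ay":0,"az":0},
    {"tx":0,"ty":0,"tz":-1,"ax":0,"ay":0,"az":0},
    {"tx":0,"ty":0,"tz":-1,"ax":0,"ay":0,"az":0},
    {"tx":0,"ty":0,"tz":-1,"ax":0,"ay":0,"az":-0.05},
    {"tx":0,"ty":0,"tz":-1,"ax":0,"ay":0,"az":-0.05}
  ]
}}

```text
clock: 7.45
eef_pos: [454.7, -100.0, 160.4]
tcp_rot: [3.142, -0.0, -0.042]
contact_force: [0.3, 0.2, -1.6]
opening: 0.204
grasp_force: 39.4
```

Emit:
{"method": "step_arm", "body": {
  "moves": [
    {"tx":0.34,"ty":-0.97,"tz":-0.8,"ax":0,"ay":0,"az":0},
    {"tx":0.34,"ty":-0.97,"tz":-0.8,"ax":0,"ay":0,"az":0},
    {"tx":0.34,"ty":-0.97,"tz":-0.8,"ax":0,"ay":0,"az":0},
    {"tx":0.34,"ty":-0.97,"tz":0,"ax":0,"ay":0,"az":0},
    {"tx":0.34,"ty":-0.97,"tz":0,"ax":0,"ay":0,"az":0}
  ]
}}

```text
clock: 8.07
eef_pos: [502.8, 20.0, 219.9]
tcp_rot: [-3.141, -0.001, -0.044]
contact_force: [-0.1, -0.7, -2.4]
opening: 0.204
grasp_force: 39.4
```

Emit:
{"method": "step_arm", "body": {
  "moves": [
    {"tx":0.34,"ty":-0.97,"tz":0,"ax":0,"ay":0,"az":0},
    {"tx":0.34,"ty":-0.97,"tz":0,"ax":0,"ay":0,"az":0},
    {"tx":0.34,"ty":-0.97,"tz":0,"ax":0,"ay":0,"az":0},
    {"tx":0.34,"ty":-0.97,"tz":0,"ax":0,"ay":0,"az":0},
    {"tx":0.34,"ty":-0.97,"tz":0,"ax":0,"ay":0,"az":0}
  ]
}}

```text
clock: 8.7
eef_pos: [550.5, 139.2, 219.5]
tcp_rot: [-3.142, -0.0, -0.044]
contact_force: [0.8, 0.2, -0.7]
opening: 0.202
grasp_force: 39.4
```

Emit:
{"method": "step_arm", "body": {
  "moves": [
    {"tx":0.34,"ty":-0.97,"tz":0,"ax":0,"ay":0,"az":0},
    {"tx":0.34,"ty":-0.97,"tz":0,"ax":0,"ay":0,"az":0},
    {"tx":0.34,"ty":-0.97,"tz":0,"ax":0,"ay":0,"az":0},
    {"tx":0.34,"ty":-0.97,"tz":0,"ax":0,"ay":0,"az":0},
    {"tx":0.34,"ty":-0.97,"tz":0,"ax":0,"ay":0,"az":0}
  ]
}}

```text
clock: 9.32
eef_pos: [598.9, 259.2, 218.7]
tcp_rot: [3.142, 0.0, -0.044]
contact_force: [-0.3, -0.3, -0.3]
opening: 0.205
grasp_force: 39.4
```

Emit:
{"method": "step_arm", "body": {
  "moves": [
    {"tx":0,"ty":0,"tz":0.9,"ax":0,"ay":0,"az":0},
    {"tx":0,"ty":0,"tz":0.9,"ax":0,"ay":0,"az":0},
    {"tx":0,"ty":0,"tz":0.8,"ax":0,"ay":0,"az":0},
    {"tx":0,"ty":0,"tz":0.8,"ax":0,"ay":0,"az":0},
    {"tx":0,"ty":0,"tz":0,"ax":0,"ay":0,"az":0}
  ]
}}

```text
clock: 9.95
eef_pos: [597.5, 257.3, 131.9]
tcp_rot: [3.14, 0.003, -0.045]
contact_force: [-0.4, 1.0, -1.1]
opening: 0.203
grasp_force: 39.5
```

Emit:
{"method": "step_arm", "body": {
  "moves": [
    {"tx":0,"ty":0,"tz":0.8,"ax":0,"ay":0,"az":0},
    {"tx":0,"ty":0,"tz":0.7,"ax":0,"ay":0,"az":0},
    {"tx":0,"ty":0,"tz":0.4,"ax":0,"ay":0,"az":0},
    {"tx":0,"ty":0,"tz":0.2,"ax":0,"ay":0,"az":0},
    {"tx":0,"ty":0,"tz":0,"ax":0,"ay":0,"az":0}
  ]
}}

```text
clock: 10.58
eef_pos: [598.4, 257.6, 81.1]
tcp_rot: [3.141, 0.0, -0.045]
contact_force: [0.3, -0.3, -0.5]
opening: 0.204
grasp_force: 39.5
```

Emit:
{"method": "step_arm", "body": {
  "moves": [
    {"tx":0,"ty":0,"tz":0.08,"ax":0,"ay":0,"az":0},
    {"tx":0,"ty":0,"tz":0,"ax":0,"ay":0,"az":0}
  ]
}}

```text
clock: 10.82
eef_pos: [598.6, 257.7, 79.6]
tcp_rot: [-3.141, -0.001, -0.044]
contact_force: [0.5, 0.4, -0.7]
opening: 0.206
grasp_force: 39.5
```

Emit:
{"method": "step_arm", "body": {
  "moves": [
    {"tx":0,"ty":0,"tz":0.04,"ax":0,"ay":0,"az":0},
    {"tx":0,"ty":0,"tz":0,"ax":0,"ay":0,"az":0}
  ]
}}

```text
clock: 11.08
eef_pos: [598.5, 257.6, 78.4]
tcp_rot: [-3.142, -0.0, -0.045]
contact_force: [0.7, 0.9, -1.6]
opening: 0.205
grasp_force: 39.5
```

Emit:
{"method": "step_arm", "body": {
  "moves": [
    {"tx":0,"ty":0,"tz":0.05,"ax":0,"ay":0,"az":0},
    {"tx":0,"ty":0,"tz":0,"ax":0,"ay":0,"az":0}
  ]
}}

```text
clock: 11.32
eef_pos: [598.6, 257.7, 78.1]
tcp_rot: [-3.141, -0.0, -0.044]
contact_force: [-3.6, -2.1, 9.2]
opening: 0.203
grasp_force: 40.7
```

Emit:
{"method": "step_arm", "body": {
  "moves": [
    {"tx":0,"ty":0,"tz":0,"ax":0,"ay":0,"az":0},
    {"tx":0,"ty":0,"tz":0,"ax":0,"ay":0,"az":0},
    {"tx":0,"ty":0,"tz":0,"ax":0,"ay":0,"az":0}
  ],
  "gripper": 0.4
}}

```text
clock: 11.7
eef_pos: [598.4, 257.6, 76.9]
tcp_rot: [3.142, 0.0, -0.045]
contact_force: [1.0, 0.3, -0.5]
opening: 0.4
grasp_force: 0.0
```

Emit:
{"method": "step_arm", "body": {
  "moves": [
    {"tx":0,"ty":0,"tz":-1,"ax":0,"ay":0,"az":0},
    {"tx":0,"ty":0,"tz":-1,"ax":0,"ay":0,"az":0},
    {"tx":0,"ty":0,"tz":-1,"ax":0,"ay":0,"az":0},
    {"tx":0,"ty":0,"tz":-1,"ax":0,"ay":0,"az":0},
    {"tx":0,"ty":0,"tz":-1,"ax":0,"ay":0,"az":0}
  ]
}}

```text
clock: 12.32
eef_pos: [598.4, 257.6, 202.7]
tcp_rot: [3.142, 0.0, -0.045]
contact_force: [0.4, -0.1, 0.6]
opening: 0.405
grasp_force: 0.0
```

Emit:
{"method": "step_arm", "body": {
  "moves": [
    {"tx":-0.28,"ty":1,"tz":-1,"ax":0,"ay":0,"az":0},
    {"tx":-0.28,"ty":1,"tz":-1,"ax":0,"ay":0,"az":0},
    {"tx":-0.28,"ty":1,"tz":0,"ax":0,"ay":0,"az":0},
    {"tx":-0.28,"ty":1,"tz":0,"ax":0,"ay":0,"az":0},
    {"tx":-0.28,"ty":1,"tz":0,"ax":0,"ay":0,"az":0}
  ],
  "gripper": 0.6
}}

```text
clock: 12.95
eef_pos: [556.7, 132.7, 250.7]
tcp_rot: [3.141, 0.002, -0.045]
contact_force: [-0.2, -0.3, -0.2]
opening: 0.6
grasp_force: 0.0
```

Emit:
{"method": "step_arm", "body": {
  "moves": [
    {"tx":-0.28,"ty":1,"tz":0,"ax":0,"ay":0,"az":0},
    {"tx":-0.28,"ty":1,"tz":0,"ax":0,"ay":0,"az":0},
    {"tx":-0.28,"ty":1,"tz":0,"ax":0,"ay":0,"az":0},
    {"tx":-0.28,"ty":1,"tz":0,"ax":0,"ay":0,"az":0},
    {"tx":-0.28,"ty":1,"tz":0,"ax":0,"ay":0,"az":0}
  ]
}}

```text
clock: 13.58
eef_pos: [516.0, 9.6, 250.7]
tcp_rot: [3.141, 0.002, -0.045]
contact_force: [0.5, 0.1, 0.3]
opening: 0.601
grasp_force: 0.0
```

Emit:
{"method": "step_arm", "body": {
  "moves": [
    {"tx":-0.28,"ty":1,"tz":0,"ax":0,"ay":0,"az":0},
    {"tx":-0.28,"ty":1,"tz":0,"ax":0,"ay":0,"az":0},
    {"tx":-0.28,"ty":1,"tz":0,"ax":0,"ay":0,"az":0},
    {"tx":-0.28,"ty":1,"tz":0,"ax":0,"ay":0,"az":0},
    {"tx":-0.28,"ty":1,"tz":0,"ax":0,"ay":0,"az":0}
  ]
}}

```text
clock: 14.2
eef_pos: [475.4, -113.4, 250.8]
tcp_rot: [-3.141, 0.002, -0.045]
contact_force: [-0.5, -0.5, -0.4]
opening: 0.601
grasp_force: 0.0
```

Emit:
{"method": "step_arm", "body": {
  "moves": [
    {"tx":-0.28,"ty":1,"tz":0,"ax":0,"ay":0,"az":0},
    {"tx":-0.28,"ty":1,"tz":0,"ax":0,"ay":0,"az":0},
    {"tx":-0.28,"ty":1,"tz":0,"ax":0,"ay":0,"az":0.05},
    {"tx":0,"ty":0,"tz":0,"ax":0,"ay":0,"az":0}
  ]
}}

```text
clock: 14.7
eef_pos: [451.1, -187.5, 250.9]
tcp_rot: [-3.141, 0.002, -0.126]
contact_force: [-0.5, 0.7, -0.1]
opening: 0.597
grasp_force: 0.0
```

```bash
cat > look.py <<'E'
import sys,rests
from h import *
f=sys.argv[1];grab('wrist',f+'.png');rests.run(*load(f))
grab('top',f+'t.png');p,d,K,T=load(f+'t');print('top');rests.run(p,d,K,T,lo=20)
s=r.sense();print(s['eef_pos'].round(1),s['tcp_rot'].round(3))
E
python3 look.py w2
```

```text
px [462. 138.] n 2487 rect [ 470.6 -391.5] [94. 22.] ang 9.0 ztop 47.7 peak [ 471.3 -390.3]
px [368. 159.] n 1806 rect [ 460.7 -288.4] [94. 21.] ang 12.5 ztop 47.7 peak [ 461.5 -288.3]
px [274. 168.] n 1419 rect [ 463.5 -184.3] [21. 94.] ang -7.5 ztop 47.9 peak [ 464.3 -184.3]
top
[ 451.9 -186.2  251.3] [-3.141e+00  1.000e-03 -1.230e-01]
```

Emit:
{"method": "step_arm", "body": {
  "moves": [
    {"tx":0.47,"ty":-0.15,"tz":1,"ax":0,"ay":0,"az":0},
    {"tx":0,"ty":0,"tz":1,"ax":0,"ay":0,"az":0},
    {"tx":0,"ty":0,"tz":1,"ax":0,"ay":0,"az":0},
    {"tx":0,"ty":0,"tz":1,"ax":0,"ay":0,"az":0},
    {"tx":0,"ty":0,"tz":1,"ax":0,"ay":0,"az":0}
  ]
}}

```text
clock: 15.42
eef_pos: [464.7, -183.0, 126.0]
tcp_rot: [-3.141, 0.0, -0.121]
contact_force: [0.1, 0.4, -0.1]
opening: 0.602
grasp_force: 0.0
```

Emit:
{"method": "step_arm", "body": {
  "moves": [
    {"tx":0,"ty":0,"tz":1,"ax":0,"ay":0,"az":0},
    {"tx":0,"ty":0,"tz":1,"ax":0,"ay":0,"az":0},
    {"tx":0,"ty":0,"tz":0.7,"ax":0,"ay":0,"az":0},
    {"tx":0,"ty":0,"tz":0.42,"ax":0,"ay":0,"az":0},
    {"tx":0,"ty":0,"tz":0,"ax":0,"ay":0,"az":0}
  ]
}}

```text
clock: 16.05
eef_pos: [464.4, -183.4, 48.5]
tcp_rot: [-3.141, 0.001, -0.122]
contact_force: [0.1, 0.7, -0.7]
opening: 0.601
grasp_force: 0.0
```

Emit:
{"method": "step_arm", "body": {
  "moves": [
    {"tx":0,"ty":0,"tz":0,"ax":0,"ay":0,"az":0},
    {"tx":0,"ty":0,"tz":0,"ax":0,"ay":0,"az":0},
    {"tx":0,"ty":0,"tz":0,"ax":0,"ay":0,"az":0},
    {"tx":0,"ty":0,"tz":0,"ax":0,"ay":0,"az":0},
    {"tx":0,"ty":0,"tz":0,"ax":0,"ay":0,"az":0}
  ],
  "gripper": 0
}}

```text
clock: 16.68
eef_pos: [465.2, -184.2, 49.7]
tcp_rot: [3.141, -0.001, -0.123]
contact_force: [-0.6, 0.4, 6.5]
opening: 0.2
grasp_force: 40.6
```

Emit:
{"method": "step_arm", "body": {
  "moves": [
    {"tx":0,"ty":0,"tz":-0.6,"ax":0,"ay":0,"az":0},
    {"tx":0,"ty":0,"tz":-1,"ax":0,"ay":0,"az":0},
    {"tx":0,"ty":0,"tz":-1,"ax":0,"ay":0,"az":0},
    {"tx":0,"ty":0,"tz":-1,"ax":0,"ay":0,"az":0},
    {"tx":0,"ty":0,"tz":-1,"ax":0,"ay":0,"az":-0.052}
  ]
}}

```text
clock: 17.3
eef_pos: [464.5, -184.1, 165.7]
tcp_rot: [3.141, -0.0, -0.04]
contact_force: [0.6, 0.3, -0.6]
opening: 0.198
grasp_force: 39.6
```

Emit:
{"method": "step_arm", "body": {
  "moves": [
    {"tx":0.3,"ty":-1,"tz":-0.8,"ax":0,"ay":0,"az":0},
    {"tx":0.3,"ty":-1,"tz":-0.8,"ax":0,"ay":0,"az":0},
    {"tx":0.3,"ty":-1,"tz":-0.8,"ax":0,"ay":0,"az":0},
    {"tx":0.3,"ty":-1,"tz":0,"ax":0,"ay":0,"az":0},
    {"tx":0.3,"ty":-1,"tz":0,"ax":0,"ay":0,"az":0}
  ]
}}

```text
clock: 17.92
eef_pos: [507.4, -59.9, 225.3]
tcp_rot: [3.141, -0.001, -0.041]
contact_force: [0.8, 0.2, -0.4]
opening: 0.201
grasp_force: 39.6
```

Emit:
{"method": "step_arm", "body": {
  "moves": [
    {"tx":0.3,"ty":-1,"tz":0,"ax":0,"ay":0,"az":0},
    {"tx":0.3,"ty":-1,"tz":0,"ax":0,"ay":0,"az":0},
    {"tx":0.3,"ty":-1,"tz":0,"ax":0,"ay":0,"az":0},
    {"tx":0.3,"ty":-1,"tz":0,"ax":0,"ay":0,"az":0},
    {"tx":0.3,"ty":-1,"tz":0,"ax":0,"ay":0,"az":0}
  ]
}}

```text
clock: 18.55
eef_pos: [549.9, 63.4, 224.9]
tcp_rot: [3.142, -0.0, -0.041]
contact_force: [-0.3, -0.7, -0.7]
opening: 0.203
grasp_force: 39.6
```

Emit:
{"method": "step_arm", "body": {
  "moves": [
    {"tx":0.3,"ty":-1,"tz":0,"ax":0,"ay":0,"az":0},
    {"tx":0.3,"ty":-1,"tz":0,"ax":0,"ay":0,"az":0},
    {"tx":0.3,"ty":-1,"tz":0,"ax":0,"ay":0,"az":0},
    {"tx":0.3,"ty":-1,"tz":0,"ax":0,"ay":0,"az":0},
    {"tx":0.3,"ty":-1,"tz":0,"ax":0,"ay":0,"az":0}
  ]
}}

```text
clock: 19.18
eef_pos: [592.9, 187.1, 224.5]
tcp_rot: [-3.142, -0.0, -0.042]
contact_force: [0.5, 0.5, -0.9]
opening: 0.203
grasp_force: 39.6
```

Emit:
{"method": "step_arm", "body": {
  "moves": [
    {"tx":0,"ty":0,"tz":0.9,"ax":0,"ay":0,"az":0},
    {"tx":0,"ty":0,"tz":0.9,"ax":0,"ay":0,"az":0},
    {"tx":0,"ty":0,"tz":0.9,"ax":0,"ay":0,"az":0},
    {"tx":0,"ty":0,"tz":0.9,"ax":0,"ay":0,"az":0},
    {"tx":0,"ty":0,"tz":0,"ax":0,"ay":0,"az":0}
  ]
}}

```text
clock: 19.8
eef_pos: [591.6, 186.1, 132.5]
tcp_rot: [3.14, 0.003, -0.041]
contact_force: [-0.6, 0.1, 0.1]
opening: 0.203
grasp_force: 39.6
```

Emit:
{"method": "step_arm", "body": {
  "moves": [
    {"tx":0,"ty":0,"tz":0.8,"ax":0,"ay":0,"az":0},
    {"tx":0,"ty":0,"tz":0.7,"ax":0,"ay":0,"az":0},
    {"tx":0,"ty":0,"tz":0.45,"ax":0,"ay":0,"az":0},
    {"tx":0,"ty":0,"tz":0.2,"ax":0,"ay":0,"az":0},
    {"tx":0,"ty":0,"tz":0.06,"ax":0,"ay":0,"az":0}
  ]
}}

```text
clock: 20.42
eef_pos: [591.9, 185.8, 80.7]
tcp_rot: [3.141, 0.002, -0.041]
contact_force: [-14.8, -3.4, 34.3]
opening: 0.201
grasp_force: 44.3
```

Emit:
{"method": "step_arm", "body": {
  "moves": [
    {"tx":0,"ty":0,"tz":0,"ax":0,"ay":0,"az":0}
  ]
}}

```text
clock: 20.55
eef_pos: [591.9, 185.8, 80.7]
tcp_rot: [3.141, 0.001, -0.041]
contact_force: [-10.1, -2.6, 21.3]
opening: 0.204
grasp_force: 42.7
```

Emit:
{"method": "step_arm", "body": {
  "moves": [
    {"tx":0,"ty":0,"tz":-0.08,"ax":0,"ay":0,"az":0},
    {"tx":0,"ty":0,"tz":0,"ax":0,"ay":0,"az":0}
  ]
}}

```text
clock: 20.8
eef_pos: [592.9, 186.1, 81.0]
tcp_rot: [-3.141, -0.001, -0.041]
contact_force: [-1.0, 0.2, -0.9]
opening: 0.202
grasp_force: 39.7
```

Emit:
{"method": "step_arm", "body": {
  "moves": [
    {"tx":0,"ty":0,"tz":0,"ax":0,"ay":0,"az":0},
    {"tx":0,"ty":0,"tz":0,"ax":0,"ay":0,"az":0},
    {"tx":0,"ty":0,"tz":0,"ax":0,"ay":0,"az":0}
  ],
  "gripper": 0.4
}}

```text
clock: 21.18
eef_pos: [592.6, 186.0, 80.6]
tcp_rot: [3.142, 0.0, -0.041]
contact_force: [-0.5, -0.1, 0.8]
opening: 0.4
grasp_force: 0.0
```

Emit:
{"method": "step_arm", "body": {
  "moves": [
    {"tx":0,"ty":0,"tz":-1,"ax":0,"ay":0,"az":0},
    {"tx":0,"ty":0,"tz":-1,"ax":0,"ay":0,"az":0},
    {"tx":0,"ty":0,"tz":-1,"ax":0,"ay":0,"az":0},
    {"tx":0,"ty":0,"tz":-1,"ax":0,"ay":0,"az":0},
    {"tx":0,"ty":0,"tz":-1,"ax":0,"ay":0,"az":0}
  ]
}}

```text
clock: 21.8
eef_pos: [592.5, 186.0, 206.5]
tcp_rot: [3.142, 0.0, -0.041]
contact_force: [-0.2, -0.3, -0.1]
opening: 0.4
grasp_force: 0.0
```

Emit:
{"method": "step_arm", "body": {
  "moves": [
    {"tx":-0.26,"ty":1,"tz":-1,"ax":0,"ay":0,"az":0},
    {"tx":-0.26,"ty":1,"tz":-1,"ax":0,"ay":0,"az":0},
    {"tx":-0.26,"ty":1,"tz":0,"ax":0,"ay":0,"az":0},
    {"tx":-0.26,"ty":1,"tz":0,"ax":0,"ay":0,"az":0},
    {"tx":-0.26,"ty":1,"tz":0,"ax":0,"ay":0,"az":0}
  ],
  "gripper": 0.6
}}

```text
clock: 22.42
eef_pos: [554.6, 61.7, 255.9]
tcp_rot: [-3.142, -0.0, -0.041]
contact_force: [-0.3, -0.5, 0.1]
opening: 0.598
grasp_force: 0.0
```

Emit:
{"method": "step_arm", "body": {
  "moves": [
    {"tx":-0.26,"ty":1,"tz":0,"ax":0,"ay":0,"az":0},
    {"tx":-0.26,"ty":1,"tz":0,"ax":0,"ay":0,"az":0},
    {"tx":-0.26,"ty":1,"tz":0,"ax":0,"ay":0,"az":0},
    {"tx":-0.26,"ty":1,"tz":0,"ax":0,"ay":0,"az":0},
    {"tx":-0.26,"ty":1,"tz":0,"ax":0,"ay":0,"az":0}
  ]
}}

```text
clock: 23.05
eef_pos: [517.0, -61.9, 255.8]
tcp_rot: [3.142, -0.0, -0.041]
contact_force: [0.5, 0.7, 0.0]
opening: 0.599
grasp_force: 0.0
```

Emit:
{"method": "step_arm", "body": {
  "moves": [
    {"tx":-0.26,"ty":1,"tz":0,"ax":0,"ay":0,"az":0},
    {"tx":-0.26,"ty":1,"tz":0,"ax":0,"ay":0,"az":0},
    {"tx":-0.26,"ty":1,"tz":0,"ax":0,"ay":0,"az":0},
    {"tx":-0.26,"ty":1,"tz":0,"ax":0,"ay":0,"az":0},
    {"tx":-0.26,"ty":1,"tz":0,"ax":0,"ay":0,"az":0}
  ]
}}

```text
clock: 23.68
eef_pos: [479.3, -185.4, 255.8]
tcp_rot: [-3.142, -0.0, -0.041]
contact_force: [-0.2, 0.6, 0.1]
opening: 0.599
grasp_force: 0.0
```

Emit:
{"method": "step_arm", "body": {
  "moves": [
    {"tx":-0.26,"ty":1,"tz":0,"ax":0,"ay":0,"az":0},
    {"tx":-0.26,"ty":1,"tz":0,"ax":0,"ay":0,"az":0},
    {"tx":-0.26,"ty":1,"tz":0,"ax":0,"ay":0,"az":0},
    {"tx":-0.26,"ty":1,"tz":0,"ax":0,"ay":0,"az":-0.083},
    {"tx":0,"ty":0,"tz":0,"ax":0,"ay":0,"az":-0.083}
  ]
}}

```text
clock: 24.3
eef_pos: [449.1, -285.0, 255.7]
tcp_rot: [3.141, 0.0, 0.222]
contact_force: [0.1, -0.6, 0.2]
opening: 0.602
grasp_force: 0.0
```

Emit:
{"method": "step_arm", "body": {
  "moves": [
    {"tx":0,"ty":0,"tz":0,"ax":0,"ay":0,"az":0}
  ]
}}

```text
clock: 24.42
eef_pos: [449.4, -283.7, 255.7]
tcp_rot: [-3.141, 0.0, 0.218]
contact_force: [-0.8, -0.6, -0.2]
opening: 0.597
grasp_force: 0.0
```

```bash
python3 look.py w3
```

```text
px [285. 169.] n 1365 rect [ 461.3 -289.1] [93. 21.] ang 13.0 ztop 48.0 peak [ 462.2 -289.2]
px [375. 180.] n 1803 rect [ 470.5 -391.6] [94. 21.] ang 9.2 ztop 47.8 peak [ 471.5 -390.9]
top
[ 449.6 -283.3  255.8] [-3.141  0.     0.217]
```

Emit:
{"method": "step_arm", "body": {
  "moves": [
    {"tx":0.42,"ty":0.32,"tz":1,"ax":0,"ay":0,"az":0},
    {"tx":0,"ty":0,"tz":1,"ax":0,"ay":0,"az":0},
    {"tx":0,"ty":0,"tz":1,"ax":0,"ay":0,"az":0},
    {"tx":0,"ty":0,"tz":1,"ax":0,"ay":0,"az":0},
    {"tx":0,"ty":0,"tz":1,"ax":0,"ay":0,"az":0}
  ]
}}

```text
clock: 25.15
eef_pos: [461.8, -288.6, 130.1]
tcp_rot: [3.141, -0.0, 0.218]
contact_force: [0.6, 0.7, 0.5]
opening: 0.603
grasp_force: 0.0
```

Emit:
{"method": "step_arm", "body": {
  "moves": [
    {"tx":0,"ty":0,"tz":1,"ax":0,"ay":0,"az":0},
    {"tx":0,"ty":0,"tz":1,"ax":0,"ay":0,"az":0},
    {"tx":0,"ty":0,"tz":0.8,"ax":0,"ay":0,"az":0},
    {"tx":0,"ty":0,"tz":0.5,"ax":0,"ay":0,"az":0},
    {"tx":0,"ty":0,"tz":0,"ax":0,"ay":0,"az":0}
  ]
}}

```text
clock: 25.78
eef_pos: [461.3, -288.6, 47.7]
tcp_rot: [-3.141, 0.001, 0.219]
contact_force: [-0.1, 0.4, 0.2]
opening: 0.602
grasp_force: 0.0
```

Emit:
{"method": "step_arm", "body": {
  "moves": [
    {"tx":0,"ty":0,"tz":0,"ax":0,"ay":0,"az":0},
    {"tx":0,"ty":0,"tz":0,"ax":0,"ay":0,"az":0},
    {"tx":0,"ty":0,"tz":0,"ax":0,"ay":0,"az":0},
    {"tx":0,"ty":0,"tz":0,"ax":0,"ay":0,"az":0},
    {"tx":0,"ty":0,"tz":0,"ax":0,"ay":0,"az":0}
  ],
  "gripper": 0
}}

```text
clock: 26.4
eef_pos: [462.2, -289.4, 49.2]
tcp_rot: [3.14, -0.001, 0.219]
contact_force: [-0.9, -0.5, 6.2]
opening: 0.203
grasp_force: 40.2
```

Emit:
{"method": "step_arm", "body": {
  "moves": [
    {"tx":0,"ty":0,"tz":-0.6,"ax":0,"ay":0,"az":0},
    {"tx":0,"ty":0,"tz":-1,"ax":0,"ay":0,"az":0},
    {"tx":0,"ty":0,"tz":-1,"ax":0,"ay":0,"az":0.083},
    {"tx":0,"ty":0,"tz":-1,"ax":0,"ay":0,"az":0.083},
    {"tx":0,"ty":0,"tz":-1,"ax":0,"ay":0,"az":0}
  ]
}}

```text
clock: 27.02
eef_pos: [461.3, -288.9, 164.9]
tcp_rot: [3.141, -0.0, -0.043]
contact_force: [0.4, 0.1, -1.6]
opening: 0.202
grasp_force: 39.2
```

Emit:
{"method": "step_arm", "body": {
  "moves": [
    {"tx":0.265,"ty":-0.97,"tz":-0.8,"ax":0,"ay":0,"az":0},
    {"tx":0.265,"ty":-0.97,"tz":-0.8,"ax":0,"ay":0,"az":0},
    {"tx":0.265,"ty":-0.97,"tz":-0.8,"ax":0,"ay":0,"az":0},
    {"tx":0.265,"ty":-0.97,"tz":0,"ax":0,"ay":0,"az":0},
    {"tx":0.265,"ty":-0.97,"tz":0,"ax":0,"ay":0,"az":0}
  ]
}}

```text
clock: 27.65
eef_pos: [499.7, -168.4, 224.4]
tcp_rot: [3.141, -0.001, -0.041]
contact_force: [-0.2, 0.7, -1.0]
opening: 0.207
grasp_force: 39.3
```

Emit:
{"method": "step_arm", "body": {
  "moves": [
    {"tx":0.265,"ty":-0.97,"tz":0,"ax":0,"ay":0,"az":0},
    {"tx":0.265,"ty":-0.97,"tz":0,"ax":0,"ay":0,"az":0},
    {"tx":0.265,"ty":-0.97,"tz":0,"ax":0,"ay":0,"az":0},
    {"tx":0.265,"ty":-0.97,"tz":0,"ax":0,"ay":0,"az":0},
    {"tx":0.265,"ty":-0.97,"tz":0,"ax":0,"ay":0,"az":0}
  ]
}}

```text
clock: 28.28
eef_pos: [537.6, -48.6, 224.0]
tcp_rot: [3.142, -0.0, -0.041]
contact_force: [-0.6, -0.3, -0.8]
opening: 0.203
grasp_force: 39.3
```

Emit:
{"method": "step_arm", "body": {
  "moves": [
    {"tx":0.265,"ty":-0.97,"tz":0,"ax":0,"ay":0,"az":0},
    {"tx":0.265,"ty":-0.97,"tz":0,"ax":0,"ay":0,"az":0},
    {"tx":0.265,"ty":-0.97,"tz":0,"ax":0,"ay":0,"az":0},
    {"tx":0.265,"ty":-0.97,"tz":0,"ax":0,"ay":0,"az":0},
    {"tx":0.265,"ty":-0.97,"tz":0,"ax":0,"ay":0,"az":0}
  ]
}}

```text
clock: 28.9
eef_pos: [575.7, 71.1, 224.1]
tcp_rot: [3.142, -0.0, -0.041]
contact_force: [-0.2, 0.8, -1.2]
opening: 0.203
grasp_force: 39.3
```

Emit:
{"method": "step_arm", "body": {
  "moves": [
    {"tx":0.265,"ty":-0.97,"tz":0,"ax":0,"ay":0,"az":0},
    {"tx":0.265,"ty":-0.97,"tz":0,"ax":0,"ay":0,"az":0},
    {"tx":0,"ty":0,"tz":0.9,"ax":0,"ay":0,"az":0},
    {"tx":0,"ty":0,"tz":0.9,"ax":0,"ay":0,"az":0},
    {"tx":0,"ty":0,"tz":0.9,"ax":0,"ay":0,"az":0}
  ]
}}

```text
clock: 29.52
eef_pos: [591.2, 118.7, 155.6]
tcp_rot: [-3.142, -0.0, -0.041]
contact_force: [0.5, 0.4, -0.8]
opening: 0.203
grasp_force: 39.4
```

Emit:
{"method": "step_arm", "body": {
  "moves": [
    {"tx":0,"ty":0,"tz":0.9,"ax":0,"ay":0,"az":0},
    {"tx":0,"ty":0,"tz":0,"ax":0,"ay":0,"az":0}
  ]
}}

```text
clock: 29.78
eef_pos: [590.0, 118.3, 132.1]
tcp_rot: [3.141, 0.003, -0.041]
contact_force: [0.2, -0.6, -1.6]
opening: 0.204
grasp_force: 39.3
```

Emit:
{"method": "step_arm", "body": {
  "moves": [
    {"tx":0,"ty":0,"tz":0.8,"ax":0,"ay":0,"az":0},
    {"tx":0,"ty":0,"tz":0.7,"ax":0,"ay":0,"az":0},
    {"tx":0,"ty":0,"tz":0.4,"ax":0,"ay":0,"az":0},
    {"tx":0,"ty":0,"tz":0.2,"ax":0,"ay":0,"az":0},
    {"tx":0,"ty":0,"tz":0.04,"ax":0,"ay":0,"az":0}
  ]
}}

```text
clock: 30.4
eef_pos: [591.3, 118.3, 80.2]
tcp_rot: [-3.142, -0.0, -0.041]
contact_force: [-3.7, 0.1, 7.6]
opening: 0.207
grasp_force: 40.4
```

Emit:
{"method": "step_arm", "body": {
  "moves": [
    {"tx":0,"ty":0,"tz":0,"ax":0,"ay":0,"az":0},
    {"tx":0,"ty":0,"tz":0,"ax":0,"ay":0,"az":0},
    {"tx":0,"ty":0,"tz":0,"ax":0,"ay":0,"az":0}
  ],
  "gripper": 0.4
}}

```text
clock: 30.78
eef_pos: [591.3, 118.2, 80.0]
tcp_rot: [-3.141, -0.0, -0.041]
contact_force: [0.4, -1.0, 0.2]
opening: 0.4
grasp_force: 0.0
```

Emit:
{"method": "step_arm", "body": {
  "moves": [
    {"tx":0,"ty":0,"tz":-1,"ax":0,"ay":0,"az":0},
    {"tx":0,"ty":0,"tz":-1,"ax":0,"ay":0,"az":0},
    {"tx":0,"ty":0,"tz":-1,"ax":0,"ay":0,"az":0},
    {"tx":0,"ty":0,"tz":-1,"ax":0,"ay":0,"az":0},
    {"tx":0,"ty":0,"tz":-1,"ax":0,"ay":0,"az":0}
  ]
}}

```text
clock: 31.4
eef_pos: [591.1, 118.2, 205.7]
tcp_rot: [-3.142, -0.0, -0.041]
contact_force: [0.5, 0.5, 1.1]
opening: 0.402
grasp_force: 0.0
```

Emit:
{"method": "step_arm", "body": {
  "moves": [
    {"tx":-0.21,"ty":0.98,"tz":-1,"ax":0,"ay":0,"az":0},
    {"tx":-0.21,"ty":0.98,"tz":-1,"ax":0,"ay":0,"az":0},
    {"tx":-0.21,"ty":0.98,"tz":0,"ax":0,"ay":0,"az":0},
    {"tx":-0.21,"ty":0.98,"tz":0,"ax":0,"ay":0,"az":0},
    {"tx":-0.21,"ty":0.98,"tz":0,"ax":0,"ay":0,"az":0}
  ],
  "gripper": 0.6
}}

```text
clock: 32.02
eef_pos: [559.5, -3.9, 255.0]
tcp_rot: [3.142, -0.0, -0.041]
contact_force: [0.8, -0.0, -0.6]
opening: 0.602
grasp_force: 0.0
```

Emit:
{"method": "step_arm", "body": {
  "moves": [
    {"tx":-0.21,"ty":0.98,"tz":0,"ax":0,"ay":0,"az":0},
    {"tx":-0.21,"ty":0.98,"tz":0,"ax":0,"ay":0,"az":0},
    {"tx":-0.21,"ty":0.98,"tz":0,"ax":0,"ay":0,"az":0},
    {"tx":-0.21,"ty":0.98,"tz":0,"ax":0,"ay":0,"az":0},
    {"tx":-0.21,"ty":0.98,"tz":0,"ax":0,"ay":0,"az":0}
  ]
}}

```text
clock: 32.65
eef_pos: [528.2, -125.2, 254.9]
tcp_rot: [3.142, -0.0, -0.041]
contact_force: [-0.4, 0.0, -0.4]
opening: 0.596
grasp_force: 0.0
```

Emit:
{"method": "step_arm", "body": {
  "moves": [
    {"tx":-0.21,"ty":0.98,"tz":0,"ax":0,"ay":0,"az":0},
    {"tx":-0.21,"ty":0.98,"tz":0,"ax":0,"ay":0,"az":0},
    {"tx":-0.21,"ty":0.98,"tz":0,"ax":0,"ay":0,"az":0},
    {"tx":-0.21,"ty":0.98,"tz":0,"ax":0,"ay":0,"az":0},
    {"tx":-0.21,"ty":0.98,"tz":0,"ax":0,"ay":0,"az":0}
  ]
}}

```text
clock: 33.28
eef_pos: [496.9, -246.5, 254.9]
tcp_rot: [3.142, -0.0, -0.041]
contact_force: [-0.3, -0.9, 0.4]
opening: 0.598
grasp_force: 0.0
```

Emit:
{"method": "step_arm", "body": {
  "moves": [
    {"tx":-0.21,"ty":0.98,"tz":0,"ax":0,"ay":0,"az":0},
    {"tx":-0.21,"ty":0.98,"tz":0,"ax":0,"ay":0,"az":0},
    {"tx":-0.21,"ty":0.98,"tz":0,"ax":0,"ay":0,"az":0},
    {"tx":-0.21,"ty":0.98,"tz":0,"ax":0,"ay":0,"az":0},
    {"tx":-0.21,"ty":0.98,"tz":0,"ax":0,"ay":0,"az":0}
  ]
}}

```text
clock: 33.9
eef_pos: [465.6, -367.8, 254.9]
tcp_rot: [3.141, -0.0, -0.041]
contact_force: [0.5, 0.1, -0.2]
opening: 0.601
grasp_force: 0.0
```

Emit:
{"method": "step_arm", "body": {
  "moves": [
    {"tx":-0.21,"ty":0.98,"tz":0,"ax":0,"ay":0,"az":-0.064},
    {"tx":0,"ty":0,"tz":0,"ax":0,"ay":0,"az":-0.064},
    {"tx":0,"ty":0,"tz":0,"ax":0,"ay":0,"az":0}
  ]
}}

```text
clock: 34.28
eef_pos: [459.5, -391.5, 254.7]
tcp_rot: [-3.141, 0.0, 0.159]
contact_force: [0.6, -0.0, 0.0]
opening: 0.603
grasp_force: 0.0
```

```bash
python3 look.py w4
```

```text
px [281. 168.] n 1385 rect [ 470.8 -392.6] [94. 21.] ang 9.6 ztop 47.9 peak [ 472.3 -392.4]
top
[ 459.7 -391.1  254.8] [-3.142 -0.     0.158]
```

Emit:
{"method": "step_arm", "body": {
  "moves": [
    {"tx":0.44,"ty":0.12,"tz":1,"ax":0,"ay":0,"az":0},
    {"tx":0,"ty":0,"tz":1,"ax":0,"ay":0,"az":0},
    {"tx":0,"ty":0,"tz":1,"ax":0,"ay":0,"az":0},
    {"tx":0,"ty":0,"tz":1,"ax":0,"ay":0,"az":0},
    {"tx":0,"ty":0,"tz":1,"ax":0,"ay":0,"az":0}
  ]
}}

```text
clock: 35.0
eef_pos: [471.3, -392.1, 129.1]
tcp_rot: [3.141, -0.0, 0.158]
contact_force: [0.3, 0.5, -0.4]
opening: 0.602
grasp_force: 0.0
```

Emit:
{"method": "step_arm", "body": {
  "moves": [
    {"tx":0,"ty":0,"tz":1,"ax":0,"ay":0,"az":0},
    {"tx":0,"ty":0,"tz":1,"ax":0,"ay":0,"az":0},
    {"tx":0,"ty":0,"tz":0.8,"ax":0,"ay":0,"az":0},
    {"tx":0,"ty":0,"tz":0.48,"ax":0,"ay":0,"az":0},
    {"tx":0,"ty":0,"tz":0,"ax":0,"ay":0,"az":0}
  ]
}}

```text
clock: 35.62
eef_pos: [470.8, -392.2, 47.2]
tcp_rot: [-3.141, 0.001, 0.159]
contact_force: [0.3, 1.0, -0.2]
opening: 0.603
grasp_force: 0.0
```

Emit:
{"method": "step_arm", "body": {
  "moves": [
    {"tx":0,"ty":0,"tz":0,"ax":0,"ay":0,"az":0},
    {"tx":0,"ty":0,"tz":0,"ax":0,"ay":0,"az":0},
    {"tx":0,"ty":0,"tz":0,"ax":0,"ay":0,"az":0},
    {"tx":0,"ty":0,"tz":0,"ax":0,"ay":0,"az":0},
    {"tx":0,"ty":0,"tz":0,"ax":0,"ay":0,"az":0}
  ],
  "gripper": 0
}}

```text
clock: 36.25
eef_pos: [471.6, -393.0, 48.8]
tcp_rot: [3.14, -0.001, 0.16]
contact_force: [-1.8, 0.3, 6.4]
opening: 0.204
grasp_force: 40.9
```

Emit:
{"method": "step_arm", "body": {
  "moves": [
    {"tx":0,"ty":0,"tz":-0.6,"ax":0,"ay":0,"az":0},
    {"tx":0,"ty":0,"tz":-1,"ax":0,"ay":0,"az":0},
    {"tx":0,"ty":0,"tz":-1,"ax":0,"ay":0,"az":0.064},
    {"tx":0,"ty":0,"tz":-1,"ax":0,"ay":0,"az":0.064},
    {"tx":0,"ty":0,"tz":-1,"ax":0,"ay":0,"az":0}
  ]
}}

```text
clock: 36.88
eef_pos: [470.8, -392.3, 164.3]
tcp_rot: [3.142, -0.0, -0.043]
contact_force: [0.0, -0.9, -0.9]
opening: 0.203
grasp_force: 39.9
```

Emit:
{"method": "step_arm", "body": {
  "moves": [
    {"tx":0.22,"ty":-0.99,"tz":-0.8,"ax":0,"ay":0,"az":0},
    {"tx":0.22,"ty":-0.99,"tz":-0.8,"ax":0,"ay":0,"az":0},
    {"tx":0.22,"ty":-0.99,"tz":-0.8,"ax":0,"ay":0,"az":0},
    {"tx":0.22,"ty":-0.99,"tz":0,"ax":0,"ay":0,"az":0},
    {"tx":0.22,"ty":-0.99,"tz":0,"ax":0,"ay":0,"az":0}
  ]
}}

```text
clock: 37.5
eef_pos: [503.6, -269.1, 223.9]
tcp_rot: [3.141, -0.001, -0.041]
contact_force: [-0.7, 0.2, -1.8]
opening: 0.205
grasp_force: 39.9
```

Emit:
{"method": "step_arm", "body": {
  "moves": [
    {"tx":0.22,"ty":-0.99,"tz":0,"ax":0,"ay":0,"az":0},
    {"tx":0.22,"ty":-0.99,"tz":0,"ax":0,"ay":0,"az":0},
    {"tx":0.22,"ty":-0.99,"tz":0,"ax":0,"ay":0,"az":0},
    {"tx":0.22,"ty":-0.99,"tz":0,"ax":0,"ay":0,"az":0},
    {"tx":0.22,"ty":-0.99,"tz":0,"ax":0,"ay":0,"az":0}
  ]
}}

```text
clock: 38.12
eef_pos: [536.1, -146.6, 223.5]
tcp_rot: [3.142, -0.0, -0.041]
contact_force: [-0.3, -0.6, -1.6]
opening: 0.206
grasp_force: 39.9
```

Emit:
{"method": "step_arm", "body": {
  "moves": [
    {"tx":0.22,"ty":-0.99,"tz":0,"ax":0,"ay":0,"az":0},
    {"tx":0.22,"ty":-0.99,"tz":0,"ax":0,"ay":0,"az":0},
    {"tx":0.22,"ty":-0.99,"tz":0,"ax":0,"ay":0,"az":0},
    {"tx":0.22,"ty":-0.99,"tz":0,"ax":0,"ay":0,"az":0},
    {"tx":0.22,"ty":-0.99,"tz":0,"ax":0,"ay":0,"az":0}
  ]
}}

```text
clock: 38.75
eef_pos: [568.6, -24.1, 223.5]
tcp_rot: [-3.142, -0.0, -0.041]
contact_force: [1.2, -0.5, -1.8]
opening: 0.2
grasp_force: 39.9
```

Emit:
{"method": "step_arm", "body": {
  "moves": [
    {"tx":0.22,"ty":-0.99,"tz":0,"ax":0,"ay":0,"az":0},
    {"tx":0.22,"ty":-0.99,"tz":0,"ax":0,"ay":0,"az":0},
    {"tx":0.22,"ty":-0.99,"tz":0,"ax":0,"ay":0,"az":0},
    {"tx":0,"ty":0,"tz":0.9,"ax":0,"ay":0,"az":0},
    {"tx":0,"ty":0,"tz":0.9,"ax":0,"ay":0,"az":0}
  ]
}}

```text
clock: 39.38
eef_pos: [588.3, 49.0, 178.2]
tcp_rot: [-3.142, -0.001, -0.041]
contact_force: [0.2, 0.5, -0.4]
opening: 0.202
grasp_force: 40.0
```

Emit:
{"method": "step_arm", "body": {
  "moves": [
    {"tx":0,"ty":0,"tz":0.9,"ax":0,"ay":0,"az":0},
    {"tx":0,"ty":0,"tz":0.9,"ax":0,"ay":0,"az":0},
    {"tx":0,"ty":0,"tz":0,"ax":0,"ay":0,"az":0}
  ]
}}

```text
clock: 39.75
eef_pos: [587.0, 48.4, 131.9]
tcp_rot: [3.141, 0.003, -0.041]
contact_force: [-0.6, -0.1, -0.2]
opening: 0.201
grasp_force: 39.8
```

Emit:
{"method": "step_arm", "body": {
  "moves": [
    {"tx":0,"ty":0,"tz":0.8,"ax":0,"ay":0,"az":0},
    {"tx":0,"ty":0,"tz":0.7,"ax":0,"ay":0,"az":0},
    {"tx":0,"ty":0,"tz":0.4,"ax":0,"ay":0,"az":0},
    {"tx":0,"ty":0,"tz":0.2,"ax":0,"ay":0,"az":0},
    {"tx":0,"ty":0,"tz":0.04,"ax":0,"ay":0,"az":0}
  ]
}}

```text
clock: 40.38
eef_pos: [588.5, 48.6, 79.8]
tcp_rot: [-3.142, -0.0, -0.041]
contact_force: [-3.8, -0.3, 8.9]
opening: 0.204
grasp_force: 41.2
```

Emit:
{"method": "step_arm", "body": {
  "moves": [
    {"tx":0,"ty":0,"tz":0,"ax":0,"ay":0,"az":0},
    {"tx":0,"ty":0,"tz":0,"ax":0,"ay":0,"az":0},
    {"tx":0,"ty":0,"tz":0,"ax":0,"ay":0,"az":0}
  ],
  "gripper": 0.4
}}

```text
clock: 40.75
eef_pos: [588.5, 48.5, 79.5]
tcp_rot: [-3.142, -0.0, -0.041]
contact_force: [0.1, -1.0, -0.7]
opening: 0.406
grasp_force: 0.0
```

Emit:
{"method": "step_arm", "body": {
  "moves": [
    {"tx":0,"ty":0,"tz":-1,"ax":0,"ay":0,"az":0},
    {"tx":0,"ty":0,"tz":-1,"ax":0,"ay":0,"az":0},
    {"tx":0,"ty":0,"tz":-1,"ax":0,"ay":0,"az":0},
    {"tx":0,"ty":0,"tz":-1,"ax":0,"ay":0,"az":0},
    {"tx":0,"ty":0,"tz":-1,"ax":0,"ay":0,"az":0}
  ]
}}

```text
clock: 41.38
eef_pos: [588.3, 48.5, 205.2]
tcp_rot: [-3.142, -0.0, -0.041]
contact_force: [-1.1, 0.1, 1.3]
opening: 0.395
grasp_force: 0.0
```

Emit:
{"method": "step_arm", "body": {
  "moves": [
    {"tx":-0.36,"ty":-0.4,"tz":-0.95,"ax":0,"ay":0,"az":0},
    {"tx":-0.36,"ty":-0.4,"tz":-0.95,"ax":0,"ay":0,"az":0},
    {"tx":-0.36,"ty":-0.4,"tz":-0.95,"ax":0,"ay":0,"az":0},
    {"tx":-0.36,"ty":-0.4,"tz":-0.95,"ax":0,"ay":0,"az":0},
    {"tx":-0.36,"ty":-0.4,"tz":-0.95,"ax":0,"ay":0,"az":0}
  ]
}}

```text
clock: 42.0
eef_pos: [545.0, 100.6, 323.9]
tcp_rot: [-3.142, -0.0, -0.041]
contact_force: [-0.1, -0.5, 0.6]
opening: 0.397
grasp_force: 0.0
```

Emit:
{"method": "step_arm", "body": {
  "moves": [
    {"tx":-0.36,"ty":-0.4,"tz":-0.95,"ax":0,"ay":0,"az":0},
    {"tx":-0.36,"ty":-0.4,"tz":-0.95,"ax":0,"ay":0,"az":0},
    {"tx":-0.36,"ty":-0.4,"tz":-0.95,"ax":0,"ay":0,"az":0},
    {"tx":-0.36,"ty":-0.4,"tz":-0.95,"ax":0,"ay":0,"az":0},
    {"tx":-0.36,"ty":-0.4,"tz":-0.95,"ax":0,"ay":0,"az":0}
  ]
}}

```text
clock: 42.62
eef_pos: [502.1, 152.4, 442.6]
tcp_rot: [-3.142, -0.0, -0.041]
contact_force: [-0.2, 0.0, -0.8]
opening: 0.4
grasp_force: 0.0
```

Run:
```python
from h import *
import rests
p,d,ci=grab('wrist','w5.png')
a=load('w5')
rests.run(*a,lo=65,hi=86,xr=(528,652),yr=(10,296))
X=cloud(a[1],a[2],a[3]);Z=X[...,2]
h=a[0].astype(int)
red=(h[...,0]>150)&(h[...,1]<60)&(h[...,2]<60)&(X[...,0]<560)&(X[...,0]>400)
n,l,st,ce=cv2.connectedComponentsWithStats(red.astype(np.uint8))
for i in range(1,n):
    if st[i,4]>20: print('red',ce[i],st[i,4],np.median(X[l==i],0),X[l==i].max(0))
m=(X[...,0]>640)&(Z>200)&(abs(X[...,1]-150)<200)&(d>0) if 'd' in dir() else 0
q=X[m];print('lid pts',len(q), q.min(0) if len(q) else '',q.max(0) if len(q) else '')
p,d,ci=grab('scene','s5.png')
c=cv2.resize(p[180:340,210:420],None,fx=3.5,fy=3.5,interpolation=cv2.INTER_CUBIC);cv2.imwrite('pics/s5c.png',c[:,:,::-1])
X=cloud(d,ci['intrinsics'],ci['cam_to_world'])
for v in range(222,262,6): print([ (u,X[v,u].round().astype(int).tolist()) for u in (275,285,295,305)])
```

```text
px [302.  91.] n 307 rect [608.8 113.4] [36. 18.] ang -0.6 ztop 79.8 peak [609.8 113.4]
px [207. 104.] n 347 rect [596.3 257.3] [19. 38.] ang -1.9 ztop 79.6 peak [596.6 256.8]
px [344. 104.] n 342 rect [587.7  48.4] [19. 38.] ang -4.8 ztop 79.6 peak [588.  49.]
px [254. 105.] n 324 rect [591.1 185.7] [18. 37.] ang -4.2 ztop 79.5 peak [591.1 185.5]
lid pts 5491 [663.01071333  -6.87314077 200.03905207] [680.0210675  305.49092597 259.42900281]
[(275, [670, 102, 302]), (285, [523, 7, 89]), (295, [505, 27, 87]), (305, [491, 50, 91])]
[(275, [555, -2, 87]), (285, [670, 129, 304]), (295, [508, 30, 66]), (305, [506, 62, 90])]
[(275, [668, 98, 255]), (285, [521, 5, 32]), (295, [669, 155, 302]), (305, [513, 68, 75])]
[(275, [678, 106, 250]), (285, [523, 6, 7]), (295, [680, 163, 300]), (305, [513, 69, 48])]
[(275, [674, 102, 221]), (285, [677, 134, 251]), (295, [547, 61, 50]), (305, [680, 189, 301])]
[(275, [675, 102, 199]), (285, [678, 135, 230]), (295, [675, 160, 249]), (305, [521, 76, 7])]
[(275, [675, 101, 173]), (285, [674, 131, 199]), (295, [679, 164, 234]), (305, [675, 188, 252])]
```

View pics/w5.png

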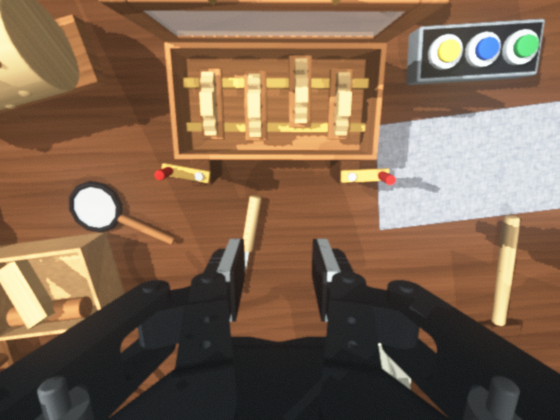

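View pics/s5c.png

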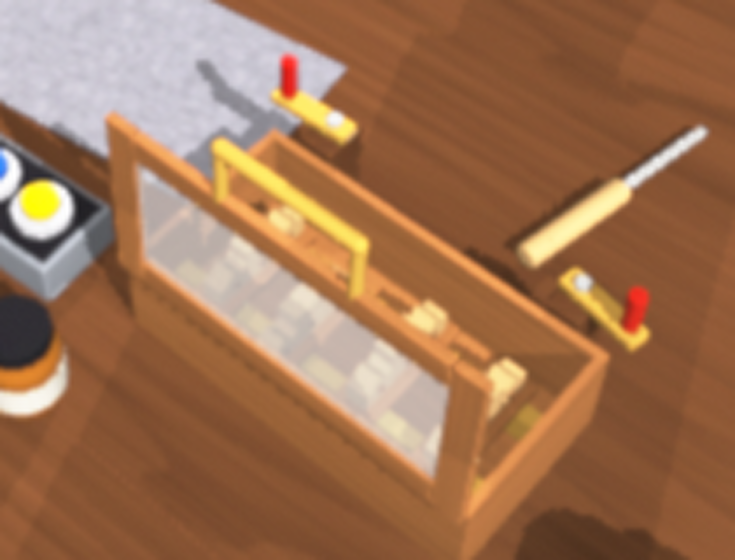

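One rest (wrist px (302,91)) has been knocked toward the hinge side and now sits at about (609, 113). The other three are good. I'll regrip the knocked one and re-centre it.

Emit:
{"method": "step_arm", "body": {
  "moves": [
    {"tx":0.97,"ty":0.35,"tz":0.9,"ax":0,"ay":0,"az":0},
    {"tx":0.97,"ty":0.35,"tz":0.9,"ax":0,"ay":0,"az":0},
    {"tx":0.97,"ty":0.35,"tz":0.9,"ax":0,"ay":0,"az":0},
    {"tx":0.97,"ty":0.35,"tz":0.9,"ax":0,"ay":0,"az":0},
    {"tx":0,"ty":0,"tz":1,"ax":0,"ay":0,"az":0}
  ]
}}

```text
clock: 43.35
eef_pos: [599.2, 111.9, 324.5]
tcp_rot: [3.141, 0.001, -0.043]
contact_force: [0.1, -0.4, 0.0]
opening: 0.399
grasp_force: 0.0
```

Emit:
{"method": "step_arm", "body": {
  "moves": [
    {"tx":0,"ty":0,"tz":1,"ax":0,"ay":0,"az":0},
    {"tx":0,"ty":0,"tz":1,"ax":0,"ay":0,"az":0},
    {"tx":0,"ty":0,"tz":1,"ax":0,"ay":0,"az":0},
    {"tx":0,"ty":0,"tz":1,"ax":0,"ay":0,"az":0},
    {"tx":0,"ty":0,"tz":1,"ax":0,"ay":0,"az":0}
  ]
}}

```text
clock: 43.98
eef_pos: [597.5, 112.6, 199.8]
tcp_rot: [3.141, 0.001, -0.041]
contact_force: [0.2, 0.1, -0.9]
opening: 0.399
grasp_force: 0.0
```

Emit:
{"method": "step_arm", "body": {
  "moves": [
    {"tx":0,"ty":0,"tz":1,"ax":0,"ay":0,"az":0},
    {"tx":0,"ty":0,"tz":1,"ax":0,"ay":0,"az":0},
    {"tx":0,"ty":0,"tz":0,"ax":0,"ay":0,"az":0}
  ]
}}

```text
clock: 44.35
eef_pos: [596.2, 112.4, 149.1]
tcp_rot: [3.14, 0.005, -0.041]
contact_force: [-0.7, 0.4, 0.5]
opening: 0.4
grasp_force: 0.0
```

Emit:
{"method": "step_arm", "body": {
  "moves": [
    {"tx":0,"ty":-0.04,"tz":0.9,"ax":0,"ay":0,"az":0},
    {"tx":0,"ty":0,"tz":0.9,"ax":0,"ay":0,"az":0},
    {"tx":0,"ty":0,"tz":0.7,"ax":0,"ay":0,"az":0},
    {"tx":0,"ty":0,"tz":0.25,"ax":0,"ay":0,"az":0},
    {"tx":0,"ty":0,"tz":0,"ax":0,"ay":0,"az":0}
  ]
}}

```text
clock: 44.98
eef_pos: [598.2, 114.1, 83.1]
tcp_rot: [3.142, 0.0, -0.041]
contact_force: [-0.1, -0.2, -0.1]
opening: 0.406
grasp_force: 0.0
```

Emit:
{"method": "step_arm", "body": {
  "moves": [
    {"tx":0,"ty":0,"tz":0,"ax":0,"ay":0,"az":0},
    {"tx":0,"ty":0,"tz":0,"ax":0,"ay":0,"az":0},
    {"tx":0,"ty":0,"tz":0,"ax":0,"ay":0,"az":0},
    {"tx":0,"ty":0,"tz":0,"ax":0,"ay":0,"az":0}
  ],
  "gripper": 0
}}

```text
clock: 45.48
eef_pos: [598.7, 114.3, 83.9]
tcp_rot: [-3.141, -0.001, -0.041]
contact_force: [-1.1, -0.2, 6.2]
opening: 0.201
grasp_force: 40.1
```

Emit:
{"method": "step_arm", "body": {
  "moves": [
    {"tx":0,"ty":0,"tz":-0.4,"ax":0,"ay":0,"az":0},
    {"tx":-0.36,"ty":-0.1,"tz":0,"ax":0,"ay":0,"az":0},
    {"tx":-0.36,"ty":-0.1,"tz":0,"ax":0,"ay":0,"az":0},
    {"tx":0,"ty":0,"tz":0.2,"ax":0,"ay":0,"az":0},
    {"tx":0,"ty":0,"tz":0.12,"ax":0,"ay":0,"az":0}
  ]
}}

```text
clock: 46.1
eef_pos: [580.1, 120.0, 84.5]
tcp_rot: [3.141, 0.0, -0.041]
contact_force: [-0.1, 0.3, -2.0]
opening: 0.201
grasp_force: 39.3
```

Emit:
{"method": "step_arm", "body": {
  "moves": [
    {"tx":0,"ty":0,"tz":0.06,"ax":0,"ay":0,"az":0},
    {"tx":0,"ty":0,"tz":0,"ax":0,"ay":0,"az":0}
  ]
}}

```text
clock: 46.35
eef_pos: [580.2, 119.9, 83.9]
tcp_rot: [3.142, 0.001, -0.041]
contact_force: [-4.2, -0.1, 7.4]
opening: 0.2
grasp_force: 40.3
```

Emit:
{"method": "step_arm", "body": {
  "moves": [
    {"tx":0,"ty":0,"tz":0,"ax":0,"ay":0,"az":0},
    {"tx":0,"ty":0,"tz":0,"ax":0,"ay":0,"az":0},
    {"tx":0,"ty":0,"tz":0,"ax":0,"ay":0,"az":0}
  ],
  "gripper": 0.4
}}

```text
clock: 46.72
eef_pos: [580.4, 119.9, 83.4]
tcp_rot: [3.142, 0.0, -0.041]
contact_force: [-1.0, -0.4, 0.3]
opening: 0.402
grasp_force: 0.0
```

Emit:
{"method": "step_arm", "body": {
  "moves": [
    {"tx":0,"ty":0,"tz":-1,"ax":0,"ay":0,"az":0},
    {"tx":0,"ty":0,"tz":-1,"ax":0,"ay":0,"az":0},
    {"tx":0,"ty":0,"tz":-1,"ax":0,"ay":0,"az":0},
    {"tx":0,"ty":0,"tz":-1,"ax":0,"ay":0,"az":0},
    {"tx":0,"ty":0,"tz":-1,"ax":0,"ay":0,"az":-0.1}
  ]
}}

```text
clock: 47.35
eef_pos: [580.2, 119.9, 209.3]
tcp_rot: [3.142, 0.0, 0.119]
contact_force: [1.1, -0.1, -0.5]
opening: 0.402
grasp_force: 0.0
```

Emit:
{"method": "step_arm", "body": {
  "moves": [
    {"tx":0,"ty":0,"tz":-1,"ax":0,"ay":0,"az":-0.1},
    {"tx":0,"ty":0,"tz":-1,"ax":0,"ay":0,"az":-0.1},
    {"tx":0,"ty":0,"tz":-1,"ax":0,"ay":0,"az":-0.1},
    {"tx":0,"ty":0,"tz":-1,"ax":0,"ay":0,"az":-0.1},
    {"tx":0,"ty":0,"tz":-1,"ax":0,"ay":0,"az":-0.1}
  ]
}}

```text
clock: 47.98
eef_pos: [580.2, 119.9, 334.2]
tcp_rot: [-3.142, 0.0, 0.906]
contact_force: [-0.2, 0.3, -0.2]
opening: 0.4
grasp_force: 0.0
```

Emit:
{"method": "step_arm", "body": {
  "moves": [
    {"tx":0,"ty":0,"tz":-1,"ax":0,"ay":0,"az":-0.1},
    {"tx":0,"ty":0,"tz":-1,"ax":0,"ay":0,"az":-0.1},
    {"tx":0,"ty":0,"tz":-1,"ax":0,"ay":0,"az":-0.1},
    {"tx":0,"ty":0,"tz":0,"ax":0,"ay":0,"az":-0.1},
    {"tx":0,"ty":0,"tz":0,"ax":0,"ay":0,"az":0}
  ]
}}

```text
clock: 48.6
eef_pos: [580.3, 119.9, 408.6]
tcp_rot: [3.141, -0.0, 1.528]
contact_force: [0.1, 0.5, 0.0]
opening: 0.399
grasp_force: 0.0
```

Run:
```python
from h import *
import rests
s=r.sense();print(s['qpos'].round(2),s['eef_pos'],s['tcp_rot'])
grab('wrist','w6.png');a=load('w6')
rests.run(*a,lo=65,hi=86,xr=(528,652),yr=(10,296))
X=cloud(a[1],a[2],a[3]);Z=X[...,2]
m=(a[1]>0)&(Z>285)&(Z<315)&(X[...,0]>620)&(X[...,0]<740)
q=X[m];print(len(q));
if len(q): print(q.mean(0),q.min(0),q.max(0))
```

```text
[0.2  0.2  1.51 0.   1.43 0.24] [580.27134623 119.90708484 408.55743794] [ 3.14143399e+00 -4.85407803e-05  1.52841567e+00]
px [286.  65.] n 437 rect [597.8 257.4] [18. 39.] ang -2.2 ztop 79.3 peak [597.5 257.2]
px [284. 119.] n 365 rect [592.4 185.9] [18. 38.] ang -4.6 ztop 79.7 peak [592.1 186.1]
px [286. 165.] n 354 rect [592.9 119.5] [18. 40.] ang -1.2 ztop 79.6 peak [592.6 119.6]
px [285. 211.] n 304 rect [588.9  49. ] [18. 38.] ang -5.0 ztop 79.3 peak [589.5  49.7]
2749
[672.47818261 154.1969348  299.52217745] [665.60144788  89.61879841 285.04228027] [681.47403687 210.28143995 303.43896732]
```

View pics/w6.png

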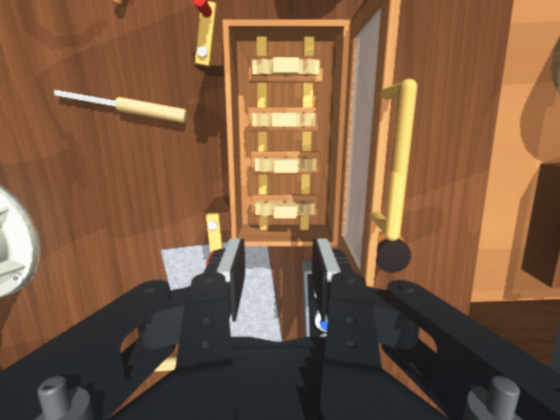

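All four rests now stand across the rails. The handle's middle is at about (673, 150, 297), so I'll grip it next.

Emit:
{"method": "step_arm", "body": {
  "moves": [
    {"tx":0.34,"ty":0.91,"tz":0,"ax":0,"ay":0,"az":0},
    {"tx":0.34,"ty":0.91,"tz":0,"ax":0,"ay":0,"az":0},
    {"tx":0.34,"ty":0.91,"tz":0,"ax":0,"ay":0,"az":0},
    {"tx":0.34,"ty":0.91,"tz":0,"ax":0,"ay":0,"az":0},
    {"tx":0,"ty":0,"tz":0.5,"ax":0,"ay":0,"az":0}
  ],
  "gripper": 0.6
}}

```text
clock: 49.28
eef_pos: [673.6, 150.5, 395.1]
tcp_rot: [3.141, -0.0, 1.527]
contact_force: [-0.5, -0.3, 1.4]
opening: 0.6
grasp_force: 0.0
```

Emit:
{"method": "step_arm", "body": {
  "moves": [
    {"tx":0,"ty":0,"tz":0.9,"ax":0,"ay":0,"az":0},
    {"tx":0,"ty":0,"tz":0.9,"ax":0,"ay":0,"az":0},
    {"tx":0,"ty":0,"tz":0.9,"ax":0,"ay":0,"az":0},
    {"tx":0,"ty":0,"tz":0.9,"ax":0,"ay":0,"az":0},
    {"tx":0,"ty":0,"tz":0.1,"ax":0,"ay":0,"az":0}
  ]
}}

```text
clock: 49.9
eef_pos: [670.6, 149.6, 300.9]
tcp_rot: [-3.137, 0.001, 1.528]
contact_force: [-0.1, -0.8, 0.7]
opening: 0.596
grasp_force: 0.0
```

Emit:
{"method": "step_arm", "body": {
  "moves": [
    {"tx":0,"ty":0,"tz":0,"ax":0,"ay":0,"az":0},
    {"tx":0,"ty":0,"tz":0,"ax":0,"ay":0,"az":0},
    {"tx":0,"ty":0,"tz":0,"ax":0,"ay":0,"az":0},
    {"tx":0,"ty":0,"tz":0,"ax":0,"ay":0,"az":0},
    {"tx":0,"ty":0,"tz":0,"ax":0,"ay":0,"az":0}
  ],
  "gripper": 0,
  "newtons": 25
}}

```text
clock: 50.52
eef_pos: [673.0, 150.2, 304.7]
tcp_rot: [3.14, -0.0, 1.529]
contact_force: [-1.4, -0.3, 5.5]
opening: 0.132
grasp_force: 24.7
```

Emit:
{"method": "step_arm", "body": {
  "moves": [
    {"tx":0,"ty":-0.73,"tz":0.03,"ax":0,"ay":0,"az":0},
    {"tx":0,"ty":-0.72,"tz":0.095,"ax":0,"ay":0,"az":0},
    {"tx":0,"ty":-0.71,"tz":0.16,"ax":0,"ay":0,"az":0},
    {"tx":0,"ty":-0.7,"tz":0.22,"ax":0,"ay":0,"az":0}
  ]
}}

```text
clock: 51.02
eef_pos: [601.9, 153.3, 291.9]
tcp_rot: [3.138, -0.001, 1.529]
contact_force: [1.8, 0.7, 2.4]
opening: 0.13
grasp_force: 25.3
```

Emit:
{"method": "step_arm", "body": {
  "moves": [
    {"tx":0,"ty":-0.67,"tz":0.28,"ax":0,"ay":0,"az":0},
    {"tx":0,"ty":-0.65,"tz":0.34,"ax":0,"ay":0,"az":0},
    {"tx":0,"ty":-0.615,"tz":0.39,"ax":0,"ay":0,"az":0},
    {"tx":0,"ty":-0.58,"tz":0.44,"ax":0,"ay":0,"az":0},
    {"tx":0,"ty":-0.54,"tz":0.49,"ax":0,"ay":0,"az":0}
  ]
}}

```text
clock: 51.65
eef_pos: [525.6, 156.6, 242.9]
tcp_rot: [3.138, -0.001, 1.529]
contact_force: [4.7, 1.9, -1.1]
opening: 0.125
grasp_force: 25.1
```

Emit:
{"method": "step_arm", "body": {
  "moves": [
    {"tx":0,"ty":-0.49,"tz":0.54,"ax":0,"ay":0,"az":0},
    {"tx":0,"ty":-0.44,"tz":0.58,"ax":0,"ay":0,"az":0},
    {"tx":0,"ty":-0.39,"tz":0.615,"ax":0,"ay":0,"az":0},
    {"tx":0,"ty":-0.34,"tz":0.65,"ax":0,"ay":0,"az":0}
  ]
}}

```text
clock: 52.15
eef_pos: [483.4, 158.2, 182.1]
tcp_rot: [3.14, -0.001, 1.53]
contact_force: [5.2, 1.3, -0.5]
opening: 0.132
grasp_force: 25.2
```

Emit:
{"method": "step_arm", "body": {
  "moves": [
    {"tx":0,"ty":-0.28,"tz":0.67,"ax":0,"ay":0,"az":0},
    {"tx":0,"ty":-0.22,"tz":0.7,"ax":0,"ay":0,"az":0},
    {"tx":0,"ty":-0.16,"tz":0.71,"ax":0,"ay":0,"az":0},
    {"tx":0,"ty":-0.095,"tz":0.72,"ax":0,"ay":0,"az":0}
  ]
}}

```text
clock: 52.65
eef_pos: [465.1, 159.0, 112.2]
tcp_rot: [3.139, -0.001, 1.53]
contact_force: [7.2, -0.1, 2.2]
opening: 0.122
grasp_force: 24.9
```

Emit:
{"method": "step_arm", "body": {
  "moves": [
    {"tx":0,"ty":-0.03,"tz":0.5,"ax":0,"ay":0,"az":0},
    {"tx":0,"ty":0,"tz":0,"ax":0,"ay":0,"az":0}
  ]
}}

```text
clock: 52.9
eef_pos: [464.6, 159.0, 99.6]
tcp_rot: [3.14, -0.001, 1.529]
contact_force: [5.7, 1.6, -4.4]
opening: 0.128
grasp_force: 25.4
```

Emit:
{"method": "step_arm", "body": {
  "moves": [
    {"tx":0,"ty":0,"tz":0.12,"ax":0,"ay":0,"az":0},
    {"tx":0,"ty":0,"tz":0,"ax":0,"ay":0,"az":0}
  ]
}}

```text
clock: 53.15
eef_pos: [464.6, 159.1, 98.1]
tcp_rot: [3.14, -0.001, 1.529]
contact_force: [-0.7, 0.5, 15.5]
opening: 0.125
grasp_force: 27.5
```

Emit:
{"method": "step_arm", "body": {
  "moves": [
    {"tx":0,"ty":0,"tz":0.08,"ax":0,"ay":0,"az":0},
    {"tx":0,"ty":0,"tz":0,"ax":0,"ay":0,"az":0}
  ]
}}

```text
clock: 53.4
eef_pos: [464.7, 159.2, 96.9]
tcp_rot: [3.139, -0.001, 1.529]
contact_force: [-2.1, -0.8, 26.3]
opening: 0.13
grasp_force: 29.0
```

Emit:
{"method": "step_arm", "body": {
  "moves": [
    {"tx":0,"ty":0,"tz":-0.06,"ax":0,"ay":0,"az":0},
    {"tx":0,"ty":0,"tz":0,"ax":0,"ay":0,"az":0},
    {"tx":0,"ty":0,"tz":0,"ax":0,"ay":0,"az":0},
    {"tx":0,"ty":0,"tz":0,"ax":0,"ay":0,"az":0}
  ],
  "gripper": 0.4
}}

```text
clock: 53.9
eef_pos: [463.4, 158.7, 96.4]
tcp_rot: [-3.141, 0.0, 1.529]
contact_force: [-0.7, -0.8, -0.1]
opening: 0.399
grasp_force: 0.0
```

Emit:
{"method": "step_arm", "body": {
  "moves": [
    {"tx":0,"ty":0,"tz":-1,"ax":0,"ay":0,"az":0},
    {"tx":0,"ty":0,"tz":-1,"ax":0,"ay":0,"az":0},
    {"tx":0,"ty":0,"tz":-1,"ax":0,"ay":0,"az":0},
    {"tx":0,"ty":0,"tz":-1,"ax":0,"ay":0,"az":0},
    {"tx":0,"ty":0,"tz":-1,"ax":0,"ay":0,"az":0}
  ]
}}

```text
clock: 54.52
eef_pos: [463.6, 158.7, 222.4]
tcp_rot: [-3.141, 0.0, 1.529]
contact_force: [-0.2, 0.5, 0.1]
opening: 0.398
grasp_force: 0.0
```

Emit:
{"method": "step_arm", "body": {
  "moves": [
    {"tx":0,"ty":0,"tz":-1,"ax":0,"ay":0,"az":0},
    {"tx":0,"ty":0,"tz":-1,"ax":0,"ay":0,"az":0},
    {"tx":0,"ty":0,"tz":-1,"ax":0,"ay":0,"az":0},
    {"tx":0,"ty":0,"tz":-1,"ax":0,"ay":0,"az":0},
    {"tx":0,"ty":0,"tz":0,"ax":0,"ay":0,"az":0}
  ]
}}

```text
clock: 55.15
eef_pos: [464.6, 159.0, 323.2]
tcp_rot: [3.139, -0.001, 1.529]
contact_force: [-0.3, 0.2, -0.1]
opening: 0.399
grasp_force: 0.0
```

Run:
```python
from h import *
grab('wrist','w7.png')
B=np.array([592.4,153.2]);c,s=np.cos(-.041),np.sin(-.041)
for f in ('w5','w7'):
    p,d,K,T=load(f);X=cloud(d,K,T);h=p.astype(int)
    red=(h[...,0]>110)&(h[...,0]>2.5*h[...,1])&(h[...,0]>2.5*h[...,2])&(X[...,0]<600)&(X[...,2]>112)&(d>0)
    n,l,st,ce=cv2.connectedComponentsWithStats(red.astype(np.uint8))
    for i in range(1,n):
        q=X[l==i]
        if st[i,4]>15:
            t=q[q[:,2]>q[:,2].max()-5]; m=t.mean(0);w=m[:2]-B
            print(f,ce[i],st[i,4],'top',m.round(1),'box',(w[0]*c+w[1]*s).round(1),(-w[0]*s+w[1]*c).round(1))
p,d,K,T=load('w7');X=cloud(d,K,T)
rel=X[...,:2]-B;bx=rel[...,0]*c+rel[...,1]*s;by=-rel[...,0]*s+rel[...,1]*c
for x0 in (-78,-40,0,40,70):
    m=(abs(bx-x0)<4)&(abs(by)<155)&(abs(by)>138)&(d>0);print(x0,m.sum(),np.median(X[m][:,2]) if m.any() else '')
```

```text
w5 [161.75       173.33928571] 112 top [502.4 315.6 146.5] box -96.6 158.6
w5 [386.57522124 177.71681416] 113 top [483.   -0.6 146.7] box -103.0 -158.2
w7 [313.49082569   7.72018349] 218 top [502.4 316.2 146.6] box -96.6 159.2
w7 [297.79411765 318.56302521] 238 top [4.823e+02 3.000e-01 1.464e+02] box -103.8 -157.3
-78 298 93.75296443855606
-40 143 95.31146677204907
0 150 95.3361068699063
40 140 95.29143049214375
70 175 95.32913627615812
```

View pics/w7.png

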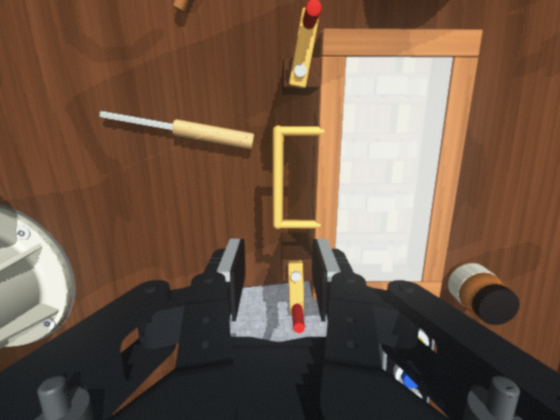

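Lid is shut: its rim reads about 95 all round. The left peg is at about (502, 316) and the right peg at about (482.5, 0).

Emit:
{"method": "step_arm", "body": {
  "moves": [
    {"tx":0.91,"ty":0.18,"tz":0.6,"ax":0,"ay":0,"az":0},
    {"tx":0.91,"ty":0.18,"tz":0.6,"ax":0,"ay":0,"az":0},
    {"tx":0.91,"ty":0.18,"tz":0.6,"ax":0,"ay":0,"az":0},
    {"tx":0.91,"ty":0.18,"tz":0.6,"ax":0,"ay":0,"az":0},
    {"tx":0.91,"ty":0.18,"tz":0.6,"ax":0,"ay":0,"az":0}
  ],
  "gripper": 0.5
}}

```text
clock: 55.82
eef_pos: [490.9, 273.0, 245.0]
tcp_rot: [-3.14, 0.001, 1.53]
contact_force: [0.4, -0.5, -0.1]
opening: 0.502
grasp_force: 0.0
```

Emit:
{"method": "step_arm", "body": {
  "moves": [
    {"tx":0.91,"ty":0.18,"tz":0.6,"ax":0,"ay":0,"az":0},
    {"tx":0.9,"ty":0.18,"tz":0.6,"ax":0,"ay":0,"az":0},
    {"tx":0,"ty":0,"tz":0,"ax":0,"ay":0,"az":0}
  ]
}}

```text
clock: 56.2
eef_pos: [501.0, 317.7, 214.3]
tcp_rot: [-3.139, 0.002, 1.531]
contact_force: [-0.0, -0.1, 0.8]
opening: 0.503
grasp_force: 0.0
```

Emit:
{"method": "step_arm", "body": {
  "moves": [
    {"tx":0,"ty":0,"tz":0.9,"ax":0,"ay":0,"az":0},
    {"tx":0,"ty":0,"tz":0.9,"ax":0,"ay":0,"az":0},
    {"tx":0,"ty":0,"tz":0.9,"ax":0,"ay":0,"az":0},
    {"tx":0,"ty":0,"tz":0.25,"ax":0,"ay":0,"az":0},
    {"tx":0,"ty":0,"tz":0,"ax":0,"ay":0,"az":0}
  ]
}}

```text
clock: 56.82
eef_pos: [501.8, 316.2, 143.1]
tcp_rot: [-3.141, 0.0, 1.529]
contact_force: [0.6, -0.5, -0.1]
opening: 0.5
grasp_force: 0.0
```

Emit:
{"method": "step_arm", "body": {
  "moves": [
    {"tx":0,"ty":0,"tz":0,"ax":0,"ay":0,"az":0},
    {"tx":0,"ty":0,"tz":0,"ax":0,"ay":0,"az":0},
    {"tx":0,"ty":0,"tz":0,"ax":0,"ay":0,"az":0},
    {"tx":0,"ty":0,"tz":0,"ax":0,"ay":0,"az":0},
    {"tx":0,"ty":0,"tz":0,"ax":0,"ay":0,"az":0}
  ],
  "gripper": 0,
  "newtons": 20
}}

```text
clock: 57.45
eef_pos: [502.3, 316.6, 143.9]
tcp_rot: [3.14, -0.001, 1.529]
contact_force: [-0.7, -0.0, 6.3]
opening: 0.157
grasp_force: 20.8
```

Emit:
{"method": "step_arm", "body": {
  "moves": [
    {"tx":-0.085,"ty":0.3,"tz":0,"ax":0,"ay":0,"az":0},
    {"tx":-0.135,"ty":0.28,"tz":0,"ax":0,"ay":0,"az":0},
    {"tx":-0.18,"ty":0.25,"tz":0,"ax":0,"ay":0,"az":0},
    {"tx":-0.22,"ty":0.22,"tz":0,"ax":0,"ay":0,"az":0}
  ]
}}

```text
clock: 57.95
eef_pos: [526.9, 300.2, 143.5]
tcp_rot: [-3.14, -0.001, 1.529]
contact_force: [-3.7, 4.8, 5.0]
opening: 0.153
grasp_force: 21.2
```

Emit:
{"method": "step_arm", "body": {
  "moves": [
    {"tx":-0.255,"ty":0.175,"tz":0,"ax":0,"ay":0,"az":0},
    {"tx":-0.28,"ty":0.13,"tz":0,"ax":0,"ay":0,"az":0},
    {"tx":-0.3,"ty":0.08,"tz":0,"ax":0,"ay":0,"az":0},
    {"tx":-0.31,"ty":0.03,"tz":0,"ax":0,"ay":0,"az":0},
    {"tx":0,"ty":0,"tz":0,"ax":0,"ay":0,"az":0}
  ]
}}

```text
clock: 58.58
eef_pos: [536.6, 270.7, 143.4]
tcp_rot: [-3.142, -0.0, 1.529]
contact_force: [-2.4, 1.3, 4.3]
opening: 0.155
grasp_force: 21.1
```

Emit:
{"method": "step_arm", "body": {
  "moves": [
    {"tx":-0.08,"ty":0,"tz":0,"ax":0,"ay":0,"az":0},
    {"tx":0,"ty":0,"tz":0,"ax":0,"ay":0,"az":0}
  ]
}}

```text
clock: 58.82
eef_pos: [536.6, 269.2, 143.4]
tcp_rot: [3.141, -0.001, 1.529]
contact_force: [-3.3, 4.3, 5.5]
opening: 0.156
grasp_force: 21.2
```

Emit:
{"method": "step_arm", "body": {
  "moves": [
    {"tx":0,"ty":0,"tz":0,"ax":0,"ay":0,"az":0},
    {"tx":0,"ty":0,"tz":0,"ax":0,"ay":0,"az":0},
    {"tx":0,"ty":0,"tz":0,"ax":0,"ay":0,"az":0}
  ],
  "gripper": 0.5
}}

```text
clock: 59.2
eef_pos: [536.5, 268.5, 142.7]
tcp_rot: [-3.141, 0.001, 1.53]
contact_force: [0.2, 0.0, 0.3]
opening: 0.503
grasp_force: 0.0
```

Emit:
{"method": "step_arm", "body": {
  "moves": [
    {"tx":0,"ty":0,"tz":-1,"ax":0,"ay":0,"az":0},
    {"tx":0,"ty":0,"tz":-1,"ax":0,"ay":0,"az":0},
    {"tx":0,"ty":0,"tz":-1,"ax":0,"ay":0,"az":0},
    {"tx":-0.99,"ty":-0.155,"tz":0,"ax":0,"ay":0,"az":0},
    {"tx":-0.99,"ty":-0.155,"tz":0,"ax":0,"ay":0,"az":0}
  ]
}}

```text
clock: 59.82
eef_pos: [525.7, 217.7, 217.1]
tcp_rot: [-3.14, 0.001, 1.53]
contact_force: [0.4, -0.4, 0.0]
opening: 0.498
grasp_force: 0.0
```

Emit:
{"method": "step_arm", "body": {
  "moves": [
    {"tx":-0.99,"ty":-0.155,"tz":0,"ax":0,"ay":0,"az":0},
    {"tx":-0.99,"ty":-0.155,"tz":0,"ax":0,"ay":0,"az":0},
    {"tx":-0.99,"ty":-0.155,"tz":0,"ax":0,"ay":0,"az":0},
    {"tx":-0.99,"ty":-0.155,"tz":0,"ax":0,"ay":0,"az":0},
    {"tx":-0.99,"ty":-0.155,"tz":0,"ax":0,"ay":0,"az":0}
  ]
}}

```text
clock: 60.45
eef_pos: [501.1, 94.6, 217.3]
tcp_rot: [-3.14, 0.0, 1.529]
contact_force: [0.1, 0.6, 0.1]
opening: 0.5
grasp_force: 0.0
```

Emit:
{"method": "step_arm", "body": {
  "moves": [
    {"tx":-0.99,"ty":-0.155,"tz":0,"ax":0,"ay":0,"az":0},
    {"tx":-0.99,"ty":-0.155,"tz":0,"ax":0,"ay":0,"az":0},
    {"tx":-0.99,"ty":-0.155,"tz":0,"ax":0,"ay":0,"az":0},
    {"tx":-0.99,"ty":-0.155,"tz":0,"ax":0,"ay":0,"az":0},
    {"tx":0,"ty":0,"tz":0,"ax":0,"ay":0,"az":0}
  ]
}}

```text
clock: 61.08
eef_pos: [481.4, -3.5, 217.4]
tcp_rot: [-3.14, 0.0, 1.527]
contact_force: [-0.2, 0.1, -0.6]
opening: 0.497
grasp_force: 0.0
```

Emit:
{"method": "step_arm", "body": {
  "moves": [
    {"tx":0.13,"ty":0.05,"tz":0.9,"ax":0,"ay":0,"az":0},
    {"tx":0,"ty":0,"tz":0.9,"ax":0,"ay":0,"az":0},
    {"tx":0,"ty":0,"tz":0.9,"ax":0,"ay":0,"az":0},
    {"tx":0,"ty":0,"tz":0.25,"ax":0,"ay":0,"az":0},
    {"tx":0,"ty":0,"tz":0,"ax":0,"ay":0,"az":0}
  ]
}}

```text
clock: 61.7
eef_pos: [483.8, 1.8, 144.1]
tcp_rot: [-3.141, -0.0, 1.529]
contact_force: [0.5, -0.1, 0.3]
opening: 0.501
grasp_force: 0.0
```

Emit:
{"method": "step_arm", "body": {
  "moves": [
    {"tx":0,"ty":0,"tz":0,"ax":0,"ay":0,"az":0},
    {"tx":0,"ty":0,"tz":0,"ax":0,"ay":0,"az":0},
    {"tx":0,"ty":0,"tz":0,"ax":0,"ay":0,"az":0},
    {"tx":0,"ty":0,"tz":0,"ax":0,"ay":0,"az":0},
    {"tx":0,"ty":0,"tz":0,"ax":0,"ay":0,"az":0}
  ],
  "gripper": 0
}}

```text
clock: 62.32
eef_pos: [484.4, 1.6, 145.0]
tcp_rot: [3.141, 0.0, 1.529]
contact_force: [-2.2, -0.3, 7.0]
opening: 0.152
grasp_force: 20.9
```

Emit:
{"method": "step_arm", "body": {
  "moves": [
    {"tx":0.04,"ty":0.305,"tz":0,"ax":0,"ay":0,"az":0},
    {"tx":0.09,"ty":0.295,"tz":0,"ax":0,"ay":0,"az":0},
    {"tx":0.135,"ty":0.275,"tz":0,"ax":0,"ay":0,"az":0},
    {"tx":0.18,"ty":0.245,"tz":0,"ax":0,"ay":0,"az":0}
  ]
}}

```text
clock: 62.82
eef_pos: [511.6, 11.4, 144.4]
tcp_rot: [-3.139, 0.001, 1.53]
contact_force: [-6.1, -2.9, 7.3]
opening: 0.157
grasp_force: 21.3
```

Emit:
{"method": "step_arm", "body": {
  "moves": [
    {"tx":0.22,"ty":0.21,"tz":0,"ax":0,"ay":0,"az":0},
    {"tx":0.255,"ty":0.17,"tz":0,"ax":0,"ay":0,"az":0},
    {"tx":0.28,"ty":0.125,"tz":0,"ax":0,"ay":0,"az":0},
    {"tx":0.295,"ty":0.075,"tz":0,"ax":0,"ay":0,"az":0},
    {"tx":0.305,"ty":0.025,"tz":0,"ax":0,"ay":0,"az":0}
  ]
}}

```text
clock: 63.45
eef_pos: [526.9, 44.2, 143.9]
tcp_rot: [-3.137, 0.002, 1.53]
contact_force: [-9.0, -18.5, 5.3]
opening: 0.151
grasp_force: 21.5
```

Emit:
{"method": "step_arm", "body": {
  "moves": [
    {"tx":0.08,"ty":0,"tz":0,"ax":0,"ay":0,"az":0},
    {"tx":0,"ty":0,"tz":0,"ax":0,"ay":0,"az":0}
  ]
}}

```text
clock: 63.7
eef_pos: [526.9, 44.4, 143.9]
tcp_rot: [-3.137, 0.005, 1.531]
contact_force: [-6.4, -16.3, 5.4]
opening: 0.152
grasp_force: 21.5
```

Emit:
{"method": "step_arm", "body": {
  "moves": [
    {"tx":-0.1,"ty":0,"tz":0,"ax":0,"ay":0,"az":0},
    {"tx":0,"ty":0,"tz":0,"ax":0,"ay":0,"az":0},
    {"tx":0,"ty":0,"tz":0,"ax":0,"ay":0,"az":0},
    {"tx":0,"ty":0,"tz":0,"ax":0,"ay":0,"az":0}
  ],
  "gripper": 0.5
}}

```text
clock: 64.2
eef_pos: [529.1, 44.6, 144.3]
tcp_rot: [3.141, -0.0, 1.53]
contact_force: [0.3, -0.1, 0.5]
opening: 0.496
grasp_force: 0.0
```

Emit:
{"method": "step_arm", "body": {
  "moves": [
    {"tx":0,"ty":0,"tz":-1,"ax":0,"ay":0,"az":0},
    {"tx":0,"ty":0,"tz":-1,"ax":0,"ay":0,"az":0},
    {"tx":0,"ty":0,"tz":-1,"ax":0,"ay":0,"az":0},
    {"tx":0,"ty":0,"tz":-1,"ax":0,"ay":0,"az":0},
    {"tx":0,"ty":0,"tz":-1,"ax":0,"ay":0,"az":0}
  ]
}}

```text
clock: 64.82
eef_pos: [528.9, 44.5, 270.1]
tcp_rot: [3.142, -0.0, 1.53]
contact_force: [0.6, 0.5, -0.4]
opening: 0.5
grasp_force: 0.0
```

Run:
```python
from h import *
for f in ('w1','w5'):
    p,d,K,T=load(f);X=cloud(d,K,T);H=cv2.cvtColor(p,cv2.COLOR_RGB2HSV)
    for n,(a,b) in dict(yellow=(24,34),blue=(100,120),green=(50,85)).items():
        m=(H[...,0]>=a)&(H[...,0]<=b)&(H[...,1]>150)&(H[...,2]>100)&(X[...,0]>600)&(X[...,0]<720)&(X[...,1]<-60)&(X[...,1]>-280)&(X[...,2]<90)
        k,l,st,ce=cv2.connectedComponentsWithStats(m.astype(np.uint8));i=1+st[1:,4].argmax()
        q=X[l==i];print(f,n,st[i,4],((q.min(0)+q.max(0))/2).round(1),q.mean(0).round(1))
p,d,ci=grab('scene','s8.png')
c=cv2.resize(p[180:340,210:420],None,fx=3.5,fy=3.5,interpolation=cv2.INTER_CUBIC);cv2.imwrite('pics/s8c.png',c[:,:,::-1])
print(r.sense()['eef_pos'])
```

```text
w1 yellow 1 [649.3 -96.9  62.5] [649.3 -96.9  62.5]
w1 blue 346 [ 658.5 -165.2   63.1] [ 658.4 -164.2   64.5]Traceback (most recent call last):
  File "<stdin>", line 6, in <module>
ValueError: attempt to get argmax of an empty sequence
```

Run:
```python
from h import *
for f in ('w1','w5'):
    p,d,K,T=load(f);X=cloud(d,K,T)
    m=(X[...,2]>59)&(X[...,2]<72)&(X[...,0]>600)&(X[...,0]<720)&(X[...,1]<-60)&(X[...,1]>-280)&(d>0)
    k,l,st,ce=cv2.connectedComponentsWithStats(m.astype(np.uint8))
    for i in range(1,k):
        if st[i,4]>100:
            q=X[l==i];print(f,ce[i].round(),((q.min(0)+q.max(0))/2).round(1),(q.max(0)-q.min(0)).round(),np.median(p[l==i],0))
p,d,ci=grab('scene','s8.png')
c=cv2.resize(p[180:340,210:420],None,fx=3.5,fy=3.5,interpolation=cv2.INTER_CUBIC);cv2.imwrite('pics/s8c.png',c[:,:,::-1])
```

```text
w1 [466.  57.] [ 659.4 -223.2   63.3] [31. 32.  8.] [ 99. 226. 128.]
w1 [389.  58.] [ 658.  -109.    62.9] [31. 30.  8.] [253. 253. 135.]
w1 [427.  57.] [ 658.2 -166.2   63.1] [31. 31.  8.] [ 80. 143. 245.]
w5 [527.  46.] [ 659.5 -223.4   63.4] [31. 32.  8.] [109.  235.  139.5]
w5 [488.  48.] [ 658.4 -166.3   63.2] [30. 31.  8.] [ 91. 157. 250.]
w5 [449.  50.] [ 657.3 -109.    63. ] [31. 31.  8.] [255. 254. 149.]
```

View pics/s8c.png

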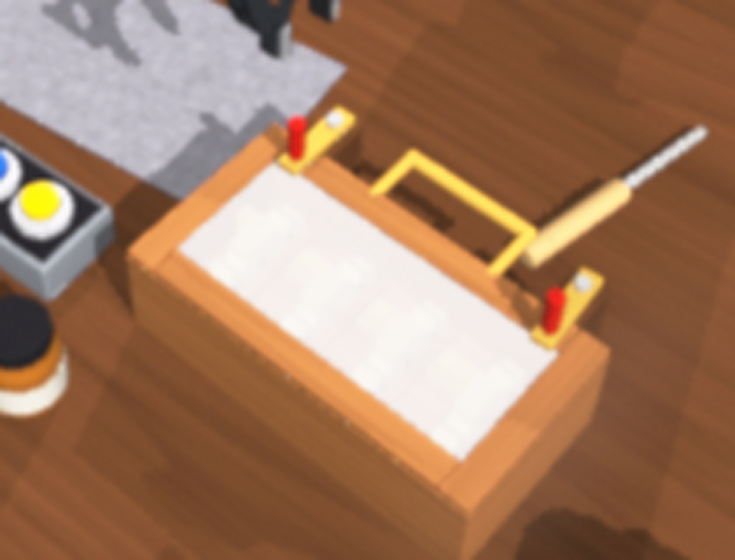

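Both turnbuttons lie over the shut lid. Now for the keys, starting with yellow.

Emit:
{"method": "step_arm", "body": {
  "moves": [
    {"tx":-0.99,"ty":0.9,"tz":0.4,"ax":0,"ay":0,"az":0},
    {"tx":-0.99,"ty":0.9,"tz":0.4,"ax":0,"ay":0,"az":0},
    {"tx":-0.99,"ty":0.9,"tz":0.6,"ax":0,"ay":0,"az":0},
    {"tx":-0.99,"ty":0.9,"tz":0.6,"ax":0,"ay":0,"az":0},
    {"tx":-0.99,"ty":0.9,"tz":0.6,"ax":0,"ay":0,"az":0}
  ],
  "gripper": 0
}}

```text
clock: 65.5
eef_pos: [636.9, -84.7, 203.3]
tcp_rot: [-3.141, -0.0, 1.53]
contact_force: [-0.0, 0.3, -0.2]
opening: -0.001
grasp_force: 0.0
```

Emit:
{"method": "step_arm", "body": {
  "moves": [
    {"tx":-0.99,"ty":0.9,"tz":0.8,"ax":0,"ay":0,"az":0},
    {"tx":0,"ty":0,"tz":0.9,"ax":0,"ay":0,"az":0},
    {"tx":0,"ty":0,"tz":0.9,"ax":0,"ay":0,"az":0},
    {"tx":0,"ty":0,"tz":0.9,"ax":0,"ay":0,"az":0},
    {"tx":0,"ty":0,"tz":0,"ax":0,"ay":0,"az":0}
  ]
}}

```text
clock: 66.12
eef_pos: [656.4, -109.3, 114.6]
tcp_rot: [-3.138, -0.001, 1.53]
contact_force: [-0.5, 1.0, 1.0]
opening: 0.006
grasp_force: 0.0
```

Emit:
{"method": "step_arm", "body": {
  "moves": [
    {"tx":0,"ty":0,"tz":0.6,"ax":0,"ay":0,"az":0},
    {"tx":0,"ty":0,"tz":0.25,"ax":0,"ay":0,"az":0},
    {"tx":0,"ty":0,"tz":0.2,"ax":0,"ay":0,"az":0},
    {"tx":0,"ty":0,"tz":0,"ax":0,"ay":0,"az":0}
  ]
}}

```text
clock: 66.62
eef_pos: [657.7, -109.6, 90.6]
tcp_rot: [-3.141, -0.0, 1.529]
contact_force: [-1.7, 0.3, 1.9]
opening: 0.002
grasp_force: 1.1
```

Emit:
{"method": "step_arm", "body": {
  "moves": [
    {"tx":0,"ty":0,"tz":0.12,"ax":0,"ay":0,"az":0},
    {"tx":0,"ty":0,"tz":0,"ax":0,"ay":0,"az":0}
  ]
}}

```text
clock: 66.88
eef_pos: [658.0, -109.6, 87.8]
tcp_rot: [3.141, 0.0, 1.529]
contact_force: [-1.1, 0.3, 3.8]
opening: -0.001
grasp_force: 1.9
```

Emit:
{"method": "step_arm", "body": {
  "moves": [
    {"tx":0,"ty":0,"tz":0.12,"ax":0,"ay":0,"az":0},
    {"tx":0,"ty":0,"tz":0,"ax":0,"ay":0,"az":0}
  ]
}}

```text
clock: 67.12
eef_pos: [658.1, -109.7, 85.9]
tcp_rot: [3.141, 0.0, 1.529]
contact_force: [-4.3, 1.4, 14.5]
opening: -0.002
grasp_force: 7.4
```

Emit:
{"method": "step_arm", "body": {
  "moves": [
    {"tx":0,"ty":0,"tz":0.06,"ax":0,"ay":0,"az":0},
    {"tx":0,"ty":0,"tz":0,"ax":0,"ay":0,"az":0}
  ]
}}

```text
clock: 67.38
eef_pos: [658.2, -109.7, 85.7]
tcp_rot: [3.14, 0.0, 1.529]
contact_force: [-9.3, 1.8, 26.3]
opening: 0.0
grasp_force: 12.9
```

Emit:
{"method": "step_arm", "body": {
  "moves": [
    {"tx":0,"ty":0,"tz":-0.6,"ax":0,"ay":0,"az":0},
    {"tx":0,"ty":0,"tz":-0.6,"ax":0,"ay":0,"az":0},
    {"tx":-0.76,"ty":0.04,"tz":0,"ax":0,"ay":0,"az":0},
    {"tx":-0.76,"ty":0.04,"tz":0,"ax":0,"ay":0,"az":0},
    {"tx":-0.76,"ty":0.04,"tz":0,"ax":0,"ay":0,"az":0}
  ]
}}

```text
clock: 68.0
eef_pos: [657.9, -168.5, 112.3]
tcp_rot: [-3.141, -0.0, 1.529]
contact_force: [0.8, -0.3, 0.0]
opening: 0.001
grasp_force: 0.0
```

Emit:
{"method": "step_arm", "body": {
  "moves": [
    {"tx":0,"ty":0,"tz":0.4,"ax":0,"ay":0,"az":0},
    {"tx":0,"ty":0,"tz":0.4,"ax":0,"ay":0,"az":0},
    {"tx":0,"ty":0,"tz":0.25,"ax":0,"ay":0,"az":0},
    {"tx":0,"ty":0,"tz":0.1,"ax":0,"ay":0,"az":0},
    {"tx":0,"ty":0,"tz":0,"ax":0,"ay":0,"az":0}
  ]
}}

```text
clock: 68.62
eef_pos: [658.0, -166.4, 85.9]
tcp_rot: [-3.141, 0.0, 1.53]
contact_force: [-8.6, -1.0, 19.9]
opening: -0.003
grasp_force: 9.6
```

Emit:
{"method": "step_arm", "body": {
  "moves": [
    {"tx":0,"ty":0,"tz":-0.55,"ax":0,"ay":0,"az":0},
    {"tx":0,"ty":0,"tz":-0.6,"ax":0,"ay":0,"az":0},
    {"tx":-0.76,"ty":0.05,"tz":0,"ax":0,"ay":0,"az":0},
    {"tx":-0.76,"ty":0.05,"tz":0,"ax":0,"ay":0,"az":0},
    {"tx":-0.76,"ty":0.05,"tz":0,"ax":0,"ay":0,"az":0}
  ]
}}

```text
clock: 69.25
eef_pos: [659.4, -225.5, 112.4]
tcp_rot: [-3.141, -0.0, 1.529]
contact_force: [1.0, 0.4, 0.3]
opening: 0.001
grasp_force: 0.0
```

Emit:
{"method": "step_arm", "body": {
  "moves": [
    {"tx":0,"ty":0,"tz":0.4,"ax":0,"ay":0,"az":0},
    {"tx":0,"ty":0,"tz":0.4,"ax":0,"ay":0,"az":0},
    {"tx":0,"ty":0,"tz":0.25,"ax":0,"ay":0,"az":0},
    {"tx":0,"ty":0,"tz":0.1,"ax":0,"ay":0,"az":0},
    {"tx":0,"ty":0,"tz":0,"ax":0,"ay":0,"az":0}
  ]
}}

```text
clock: 69.88
eef_pos: [659.3, -223.5, 85.9]
tcp_rot: [-3.14, 0.0, 1.53]
contact_force: [-7.6, -0.5, 18.0]
opening: -0.001
grasp_force: 9.2
```

Emit:
{"method": "step_arm", "body": {
  "moves": [
    {"tx":0,"ty":0,"tz":-0.6,"ax":0,"ay":0,"az":0},
    {"tx":0,"ty":0,"tz":-1,"ax":0,"ay":0,"az":0},
    {"tx":0,"ty":0,"tz":-1,"ax":0,"ay":0,"az":0},
    {"tx":0,"ty":0,"tz":-1,"ax":0,"ay":0,"az":0},
    {"tx":0,"ty":0,"tz":-1,"ax":0,"ay":0,"az":0}
  ]
}}

```text
clock: 70.5
eef_pos: [659.8, -223.0, 199.9]
tcp_rot: [-3.141, -0.0, 1.53]
contact_force: [1.3, -0.1, 0.3]
opening: 0.001
grasp_force: 0.0
```

Run:
```python
from h import *
p,d,ci=grab('scene','s9.png')
```

```text
(no output)
```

View pics/s9.png

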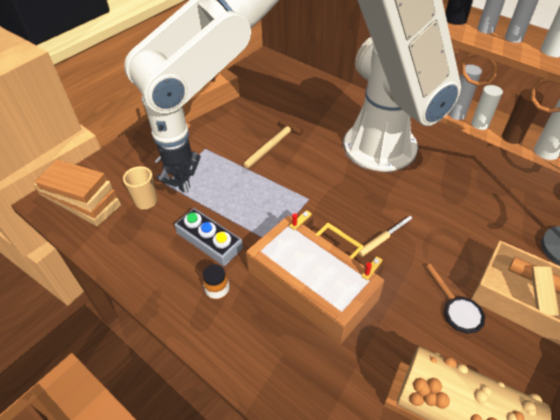

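The lid is shut with both red pegs over it, at (294,218) and (368,268). The mat is empty and nothing else has moved, so I'm handing in.

```bash
python3 -c "
from h import *
print(workorder.sign_off())"
```

```text
the job is handed in; nothing more can be done
None
```

I've handed the job in: all four rests stand across the rails, the lid is shut under both turnbuttons, and yellow, blue and green were each pressed fully down in that order. One rest got knocked inside the box, so I re-centred it before shutting the lid. The final picture shows nothing else on the bench disturbed, and no verdict came back.

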